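# Open the double-latched hood of a sample chamber

## Task

Open the hood of the sample chamber: turn its red knob clockwise to free the main latch, raise the front of the hood gently until the hidden safety catch stops it, then feel under the raised front edge for the catch paddle and push it to the left (as you face the chamber) as far as it goes without forcing it. Then swing the hood wide open, well past half way, so that it stands by itself; do not strain either latch, and leave the vial, the dish and the pen where they are.

Things in the scene. Friction and masses are not known exactly. Their poses are not given: they have to be found in the camera images.
- chamber: White bench-top sample chamber, fixed to the bench: tub 170 (x) x 200 (y) x 94 mm high. Origin: centre of its underside, on the bench; x points from front to back (the front faces the robot), y to its left, z up. Front wall: outer face at x = -85 mm, z = 6 to 94 mm, clear in front of it.
- hood (a joint): Grey hood's hinge angle, rad: 0 shut, grows as the front rises, 1.25 fully open. Stiff friction hinge: stays where it is left, takes 6 N at the front edge (8 N at the knob) to raise. The main latch holds it below 0.03 until the knob is turned; then the hidden catch stops it at about 0.24 until the paddle is pushed. Strain neither latch (25 N limit) nor the paddle or chamber (20 N limit).
- knob (a joint): Angle of the red quarter-turn knob on the hood, rad: starts at 0 to 0.15, grows as it turns clockwise seen from above, free of the latch above 1.0, stop at 1.25. Turns stiffly (0.05 N m) and stays where it is left.
- hood_hinge (a point): Hinge axis of the hood, at mid width: 90 mm behind and 60 mm above the chamber's origin. The axis runs along the chamber's y.
- visor_edge (a point): Middle of the lower edge of the hood's front panel (206 mm wide along y, 4 mm thick, 66 mm high). With the hood shut it is at x = -105, z = 54 mm in the chamber's frame; it rises about 45 mm when the hood is up against the safety catch. Turns with the hood.
- knob_grip (a point): Centre of the knob's grip bar, on its axis: 50 long x 13 wide x 32 mm high, this point 12 mm below its top, 24 mm above the hood's top; the lowest 6 mm are a round flange, 52 mm wide. Turns with the knob. Seen from above the bar lies 1.25 rad counter-clockwise from the chamber's x at knob angle 0, along x at 1.25. 145 mm ahead of the hinge.
- vial_mid (a point): Middle of a loose clear vial with white cap, 27 mm wide, 52 mm high, standing ahead of the chamber on the left: leave it alone.
- dish: Loose round clear dish, 58 mm wide, 14 mm high, ahead of the chamber on the right; origin at the centre of its underside: leave it alone.
- pen: Loose blue and white marker pen, 138 x 13 x 14 mm, lying along y ahead of the chamber; origin at the centre of its underside: leave it alone.
- catch_zone (a point): Centre of the zone in which the hidden catch paddle may be (chamber x -92, y -20, z 78 mm). The red paddle, 6 mm thick (y), sticks 15 mm out of the front wall, z = 59 to 97 mm; its start is anywhere within 40 mm left or right of this point: unmeasured. Reached only under the raised hood. Slides left (+y) only: drag 6 N, travel 18 mm to a hard stop, hood free beyond 14 mm; it stays put.

How it is judged:
On the way, in this order (a step that is already met when the one before it is completed fails the run):
1. the knob is turned clockwise to the released position while the hood is still down (value of joint knob above 1.05 rad and value of joint hood below 0.06 rad), for 0.1 s.
2. the hood is raised a little, to or nearly to the safety catch, and kept there for a moment (value of joint hood between 0.17 and 0.32 rad), for 0.5 s.
At the end, for the whole second after the job is handed in: The hood stands open by itself at more than 0.9 rad (about 52 degrees) and at rest; the vial, the dish and the pen are within 30 mm of where they stood (value of joint hood above 0.9 rad and velocity of joint hood between -0.05 and 0.05 rad/s and distance of each of vial_mid, dish, pen from where it was at the start of the episode below 0.03 m); the robot touches nothing.
It fails at once if the paddle or the chamber body is pushed with more than 20 N (contact force between the fingers and chamber above 20 N).
It fails at once if the hood is forced against a latch that still holds it, with more than 25 N (contact force between hood and chamber above 25 N).
It fails at once if the vial is moved (distance of vial_mid from where it was at the start of the episode above 0.03 m).
It fails at once if the dish is moved (distance of dish from where it was at the start of the episode above 0.03 m).
It fails at once if the pen is moved (distance of pen from where it was at the start of the episode above 0.03 m).
It also fails if it takes over 72 s, if anything falls off the work surface, if the arm or the gripper's body presses on something with over 40 N, if the wrist force passes 120 N, or if a joint passes its speed limit or range.

## Robot

A 6-joint arm with a two-finger parallel gripper is mounted at the origin on a cart in front of the work surface, level with it; the furniture and walls round the work are solid. World frame = base frame: x ahead of the robot, y to its left, z up, the work surface at z = 0. Lengths are in m, angles in rad, forces in N, time in s.
With the tool pointing down it reaches from about 0.35 to 0.975 m from the base axis. Payload 4.9 kg.
Tool frame: the origin (TCP) lies between the finger pads; the fingertips stand 19 mm ahead of it and the grasp point (between the pads) is the TCP; z points along the fingers, y is the direction in which the jaws open and shut (so a half turn about z gives the same grasp; the last joint's range is limited). The gripper opens to 85 mm and grips with 20 to 120 N. Pads are 22 mm wide; open, the fingers measure 114 mm over their backs; the gripper's body (76 mm by 85 mm) begins 54 mm behind the grasp point. The pads swing forward as they close: fully open they stand 13 mm farther back than shut.
Start: joints at [-1.244, 0.053, 1.613, -0, 1.476, -0.119], TCP at [0.269, -0.564, 0.212] pointing down, gripper open.
Joint ranges: [-3.01, 3.01], [-1.01, 2.22], [0.06, 2.58], [-1.02, 4.17], [0.09, 2.62], [-3.14, 3.14]. Speed limits (rad/s): [2.57, 2.57, 3.14, 3.14, 3.14, 3.14].

## Interface

Orientations are given as a unit quaternion [w, x, y, z].
In Python, from plant import state, grab_frame, calibration, job_done gives the robot as it stands. The module is installed in compiled form; this text tells all that it offers.
- The arm moves only by the tool servo_tool, never from a script. Its argument "deltas" is a list that holds one entry, the list of rows, each a list of 5 numbers: the finger opening in mm, from 0 to 85.4, then the shift along the world's x, y, z in mm, then the turn about the world's z in units of 6 degrees (1.0 is 6 degrees). A call has 1 to 5 rows; each row is the pose to reach, as a shift and turn from the pose commanded when the call began; what a row does not reach only later rows make up. A row lasts 1/8 s, in which the tool goes at most 62.5 mm and 10.7 degrees, less where a joint would pass 70% of its speed; a pose out of reach is approached as far as the arm can. A call with a gripper value outside its range is refused whole. The fingers move at their own pace and stop on an object; the grip force is fixed at half the most. Time passes only in rows, so rows that repeat a pose let the fingers close. It gives the time, the measured TCP pose, the force and the opening at its end, in the units of the state.
- state(): the state, without advancing time (a new reading comes with each control period).
- grab_frame(name): name is "scene" or "top"; returns the picture (400x640x3 uint8, red, green, blue); there is no depth.
- calibration(name): a dict with "intrinsics" (3x3 intrinsics, pixels), "world_from_camera" (4x4, takes a point from camera to world coordinates). Camera axes: x right, y down, z forward; pixel columns grow to the right and rows downward; lengths in m; the calibration is good to about 2 mm. A picture is of the moment at which its call begins. calibration takes no time and is no camera call.
- job_done(): hands the job in, once; it reports no verdict.
The state is a dict: "time": time; "joint_pos": joint angles; "joint_vel": joint speeds; "joint_efforts": joint torques, N m; "tool_pos": TCP position; "tool_rot": TCP orientation; "contact_force": force on the tool from outside, world axes, zero at the start; "ft_torque": the same for the moment, N m; "gripper_width": opening from 0.0 (shut) to 1.0 (fully open).
Only numpy, scipy, OpenCV 4.12 (cv2) and the standard library are available. Lean on these libraries where they do the work, as an engineer would, in place of code of your own. Each camera call takes 0.05 s, during which the arm holds its last target.

## Working session

There is one attempt and no reset: what is moved stays moved. The work goes in short steps, Python scripts to look and compute and a tool call to move; the robot and the scene stay as the last step left them, time stands still between calls to the robot, and variables do not carry over. Pictures are saved under pics/ and viewed, and the job is handed in when it is done.

Besides the shell and the picture viewer there is one more tool, called after "Call:" as name([rows], argument=value, ...), one row to a line, values as JSON. servo_tool: Moves the arm, as the interface text tells. Its arguments: {"type":"object","properties":{"deltas":{"type":"array","items":{"type":"array","items":{"type":"array","items":{"type":"number"}}}}},"required":["deltas"]}

```bash
mkdir -p pics; python3 - <<'E'
from plant import *
import cv2
for n in("scene","top"):
    im=grab_frame(n); cv2.imwrite(f"pics/{n}0.png",im[:,:,::-1])
    c=calibration(n); print(n,c["intrinsics"],c["world_from_camera"])
s=state(); print(s)
E
```

```text
scene [[482.04401257   0.         318.3844831 ]
 [  0.         482.04401257 200.03351487]
 [  0.           0.           1.        ]] [[-0.84332422 -0.34508544  0.41197124  0.11944231]
 [-0.53721592  0.56167566 -0.62922135  0.55635716]
 [-0.01425909 -0.75195511 -0.65906008  0.77977948]
 [ 0.          0.          0.          1.        ]]
top [[499.9334464    0.         328.96397269]
 [  0.         499.9334464  205.07593463]
 [  0.           0.           1.        ]] [[ 0.01676621 -0.98969411  0.14221276  0.3808997 ]
 [-0.99951962 -0.02029805 -0.02342061 -0.07052764]
 [ 0.02606588 -0.14175177 -0.98955899  1.17851641]
 [ 0.          0.          0.          1.        ]]
{'time': 0.1, 'joint_pos': array([-1.24398171e+00,  5.32867323e-02,  1.61418893e+00,  1.15041816e-05,
        1.47600103e+00, -1.19011457e-01]), 'joint_vel': array([-0.00129141, -0.00099383, -0.00224611,  0.00024578,  0.00061951,
        0.00164848]), 'joint_efforts': array([ 1.25923165e-03, -3.94901991e+01, -3.71362889e+01, -4.71004842e-05,
        3.94559975e-03,  1.15732757e-06]), 'tool_pos': array([ 0.26930103, -0.56332627,  0.21116928]), 'tool_rot': array([-9.37533629e-04,  9.75257287e-01,  2.21070884e-01, -9.20064849e-05]), 'contact_force': array([-0.86337036, -0.76604191,  0.40665236]), 'ft_torque': array([ 0.0010655 , -0.02383854,  0.017186  ]), 'gripper_width': 0.999943589446369}
```

View pics/scene0.png

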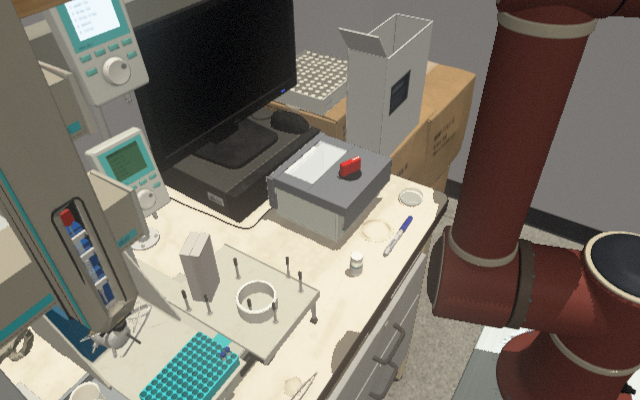

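View pics/top0.png

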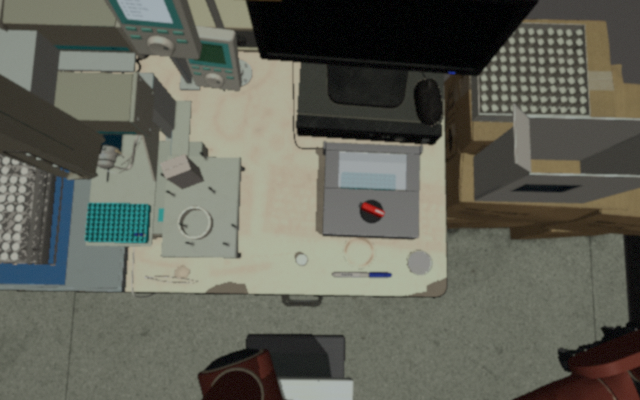

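```bash
cat > h.py <<'E'
import numpy as np,cv2
from plant import *
def ray(n,uv,z):
    c=calibration(n);K=c["intrinsics"];T=c["world_from_camera"]
    d=T[:3,:3]@np.linalg.solve(K,[uv[0],uv[1],1.]);o=T[:3,3]
    return (o+d*(z-o[2])/d[2])
def proj(n,p):
    c=calibration(n);K=c["intrinsics"];T=np.linalg.inv(c["world_from_camera"])
    q=T[:3,:3]@np.asarray(p)+T[:3,3];q=K@q;return q[:2]/q[2]
def snap(n,f,box=None,s=1):
    im=grab_frame(n)[:,:,::-1].copy()
    if box: im=im[box[1]:box[3],box[0]:box[2]]
    cv2.imwrite("pics/"+f,cv2.resize(im,None,fx=s,fy=s,interpolation=cv2.INTER_CUBIC))
E
python3 - <<'E'
from h import *
t=cv2.imread("pics/top0.png")
cv2.imwrite("pics/t0z.png",cv2.resize(t[135:285,290:450],None,fx=5,fy=4,interpolation=cv2.INTER_CUBIC) if 0 else cv2.resize(t[135:285,290:450],None,fx=4,fy=4,interpolation=cv2.INTER_CUBIC))
s=cv2.imread("pics/scene0.png")
cv2.imwrite("pics/s0z.png",cv2.resize(s[120:280,250:450],None,fx=4,fy=3.75) if 0 else cv2.resize(s[125:275,250:450],None,fx=4,fy=4,interpolation=cv2.INTER_CUBIC))
for n,im in(("top",t),("scene",s)):
    h=cv2.cvtColor(im,cv2.COLOR_BGR2HSV)
    m=(((h[...,0]<8)|(h[...,0]>172))&(h[...,1]>170)&(h[...,2]>110)).astype(np.uint8)
    nn,l,st,ce=cv2.connectedComponentsWithStats(m)
    for i in range(1,nn):
        if st[i,4]>20: print(n,st[i],ce[i])
E
```

```text
top [362 203  20  14  95] [369.49473684 207.94736842]
scene [341 158  19   9  59] [349.01694915 162.20338983]
```

View pics/t0z.png

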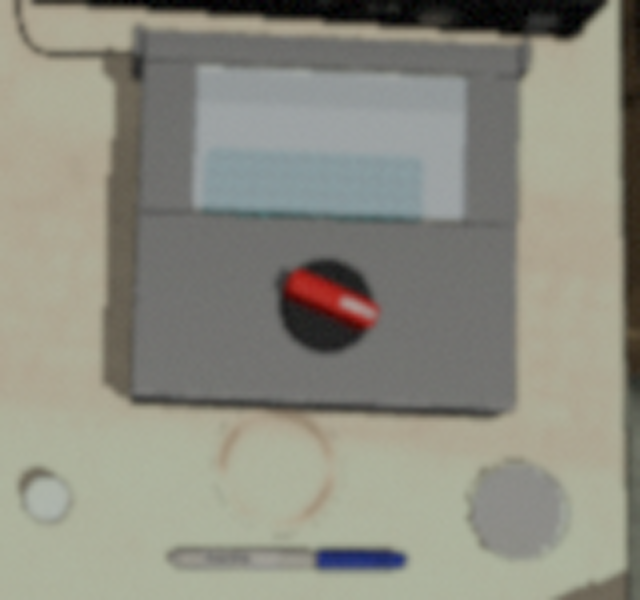

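View pics/s0z.png

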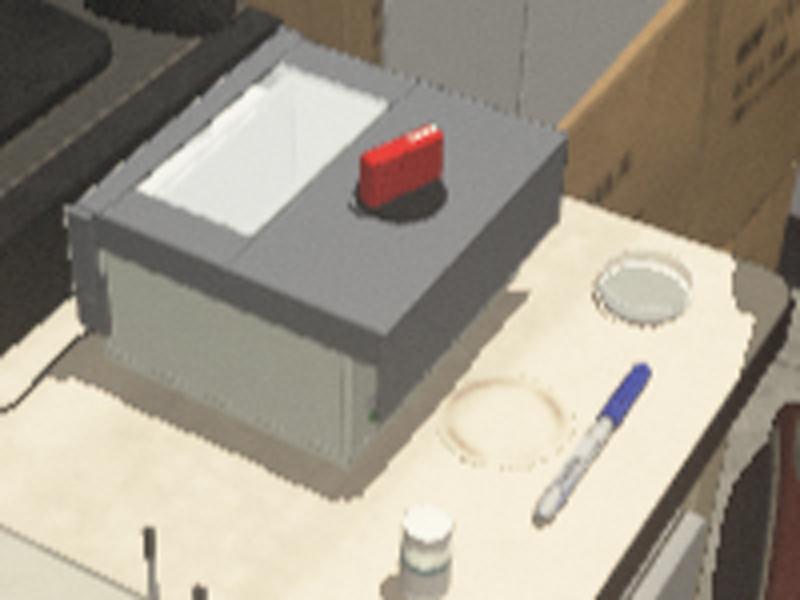

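```bash
python3 - <<'E'
from h import *
z=lambda u,v:(290+u/4-.375,135+v/4-.375)
L=ray("top",z(132,398),.12);R=ray("top",z(515,408),.12)
BL=ray("top",z(143,208),.12);BR=ray("top",z(519,222),.12)
print(L,R,BL,BR)
d=L-R;yaw=np.arctan2(-d[0],d[1]);print("yaw",yaw,np.hypot(*d[:2]))
for h in(.144,.156):print("knob",ray("top",z(332,298),h))
a=ray("top",z(288,278),.156);b=ray("top",z(378,318),.156);print(a,b,np.degrees(np.arctan2(*(a-b)[1::-1])),np.linalg.norm(a-b))
c=np.array([np.cos(yaw),np.sin(yaw)])
F=(L+R)[:2]/2
print("origin from front",F+c*.107)
for nme,p,h in(("vial",(46,500),.052),("dish",(518,508),.014),("pen1",(168,558),.01),("pen2",(406,560),.01)):
    print(nme,ray("top",z(*p),h))
# scene knob: bar centre ray
zs=lambda u,v:(250+u/4-.375,125+v/4-.375)
print("scene knob top centre",ray("scene",zs(402,152),.156))
print("scene front left corner",ray("scene",zs(385,335),.12),ray("scene",zs(567,142),.12))
E
```

```text
[ 0.47050499 -0.08317574  0.12      ] [ 0.46904012 -0.28722927  0.12      ] [ 0.57294457 -0.08718843  0.12      ] [ 0.5696337  -0.29027462  0.12      ]
yaw -0.007178754896737223 0.20405878955898843
knob [ 0.52288622 -0.18657402  0.144     ]
knob [ 0.52123923 -0.18522793  0.156     ]
[ 0.53122558 -0.16234558  0.156     ] [ 0.51129068 -0.20910812  0.156     ] 66.91141453112573 0.05083439477722811
origin from front [ 0.5767698  -0.18597062]
vial [ 0.41816118 -0.03692365  0.052     ]
dish [ 0.41963077 -0.31017629  0.014     ]
pen1 [ 0.38739535 -0.10705896  0.01      ]
pen2 [ 0.38858249 -0.24536091  0.01      ]
scene knob top centre [ 0.51676346 -0.17788064  0.156     ]
scene front left corner [ 0.47037707 -0.08111877  0.12      ] [ 0.46405236 -0.27757747  0.12      ]
```

Call:
servo_tool([
  [[85,20,60,25,1.5],[85,40,120,25,3],[85,60,180,25,4.5],[85,80,240,25,6],[85,100,300,25,6.9]],
])

```text
time: 0.72
tool_pos: [0.367, -0.2696, 0.2368]
tool_rot: [-0.0, 0.833, 0.553, 0.0]
contact_force: [0.6, -0.5, 0.7]
gripper_width: 1.0
```

Call:
servo_tool([
  [[85,20,20,0,0],[85,60,40,0,0],[85,100,60,0,0],[85,151,78,0,0],[85,151,78,0,0]],
])

```text
time: 1.35
tool_pos: [0.5195, -0.192, 0.2358]
tool_rot: [-0.001, 0.833, 0.553, -0.0]
contact_force: [-0.3, 0.4, -0.5]
gripper_width: 0.999
```

```bash
python3 - <<'E'
from h import *
print(state()["tool_pos"],state()["time"])
snap("scene","s1.png",(250,50,450,200),4); snap("top","t1.png",(290,135,450,285),4)
E
```

```text
[ 0.51952531 -0.19198084  0.23583422] 1.35
```

View pics/s1.png

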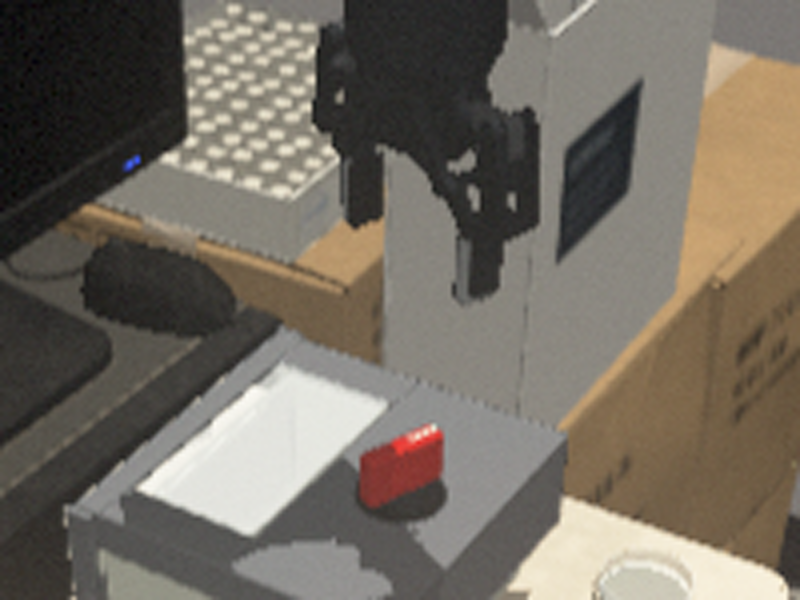

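View pics/t1.png

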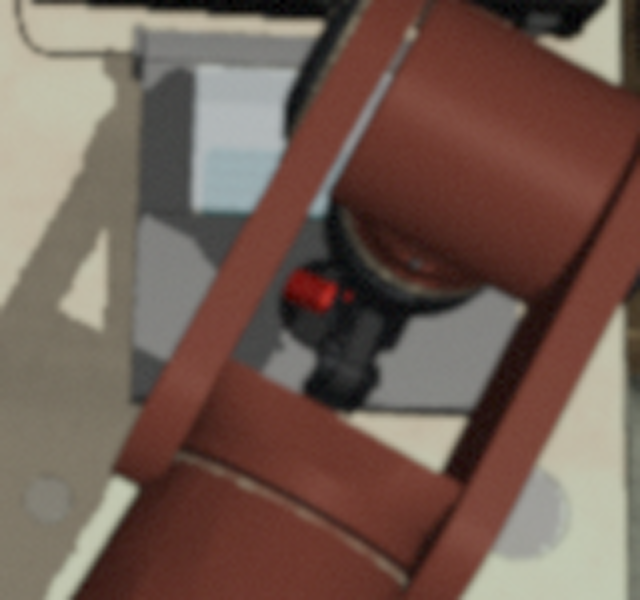

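```bash
python3 - <<'E'
from h import *
t=np.array([.5195,-.185,.236]); j=np.array([np.cos(np.radians(-23.1)),np.sin(np.radians(-23.1)),0])
im=cv2.imread("pics/s1.png")
def P(p):
    u=proj("scene",p); return tuple(int(v) for v in ((u[0]-250+.375)*4,(u[1]-50+.375)*4))
for s in(.0425,-.0425,.057,-.057,.07,-.07):
    for z in(-.006,.02,.04,.06,.08,.1,.12):
        p=P(t+j*s+[0,0,z]); cv2.circle(im,p,3,(0,255,0) if abs(s)==.057 else (0,255,255) if abs(s)<.05 else (255,0,255),-1)
cv2.imwrite("pics/s1a.png",im)
E
```

```text
(no output)
```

View pics/s1a.png

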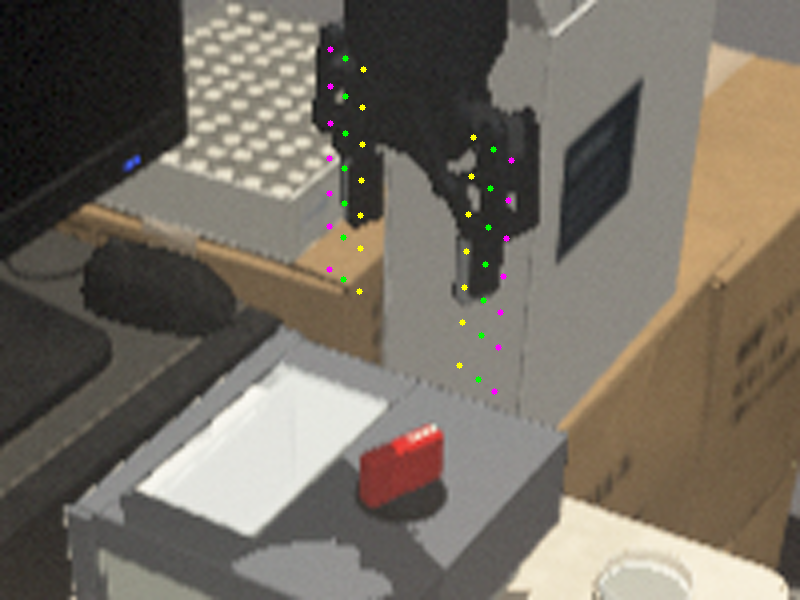

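```bash
python3 - <<'E'
from h import *
t=np.array([.5195,-.185,.236]); j=np.array([np.cos(np.radians(-23.1)),np.sin(np.radians(-23.1)),0])
im=cv2.imread("pics/t1.png")
for s in(.0425,-.0425,.057,-.057,.07,-.07):
    for z in(-.006,.06,.12):
        u=proj("top",t+j*s+[0,0,z]);p=tuple(int(v) for v in ((u[0]-290+.375)*4,(u[1]-135+.375)*4))
        cv2.circle(im,p,3,(0,255,0) if abs(s)==.057 else (0,255,255) if abs(s)<.05 else (255,0,255),-1)
cv2.imwrite("pics/t1a.png",im)
print(state()["tool_rot"],state()["joint_pos"])
for n in("scene","top"):
  for p in ([.521,-.185,.156],[.4697,-.0831,.12],[.469,-.287,.12]): print(n,proj(n,p))
E
```

```text
[-7.64882409e-04  8.33924614e-01  5.51877468e-01 -6.43643780e-04] [-4.91852913e-01 -1.32454829e-01  1.75270644e+00 -4.07859047e-04
  1.52329843e+00 -9.02653385e-02]
scene [350.05196256 160.32450913]
scene [346.65106693 207.93498767]
scene [391.23731331 157.37039296]
top [372.51462249 209.23734124]
top [322.58225145 234.50307248]
top [418.26804824 236.6417799 ]
```

View pics/t1a.png

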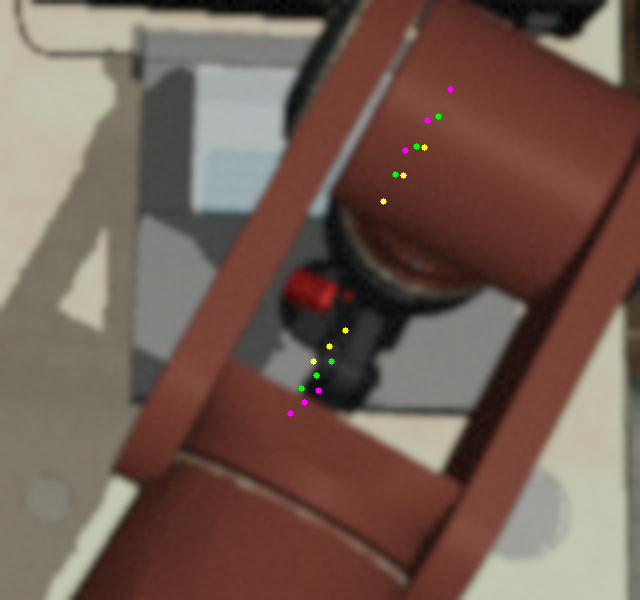

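```bash
python3 - <<'E'
from h import *
s=state();t=s["tool_pos"];print(t,s["time"])
snap("scene","s2.png",(250,50,450,200),4)
j=np.array([np.cos(np.radians(-23.1)),np.sin(np.radians(-23.1)),0])
im=cv2.imread("pics/s2.png")
for sg in(.0425,-.0425,.057,-.057,.07,-.07,0):
    for z in(-.019,-.006,.02,.04,.06,.08,.1,.12):
        u=proj("scene",t+j*sg+[0,0,z]);p=tuple(int(v) for v in ((u[0]-250+.375)*4,(u[1]-50+.375)*4))
        cv2.circle(im,p,2,(0,255,0) if abs(sg)==.057 else (0,255,255) if abs(sg)<.05 else (255,0,255),-1)
cv2.imwrite("pics/s2a.png",im)
E
```

```text
[ 0.51760557 -0.19327721  0.23643215] 1.45
```

View pics/s2a.png

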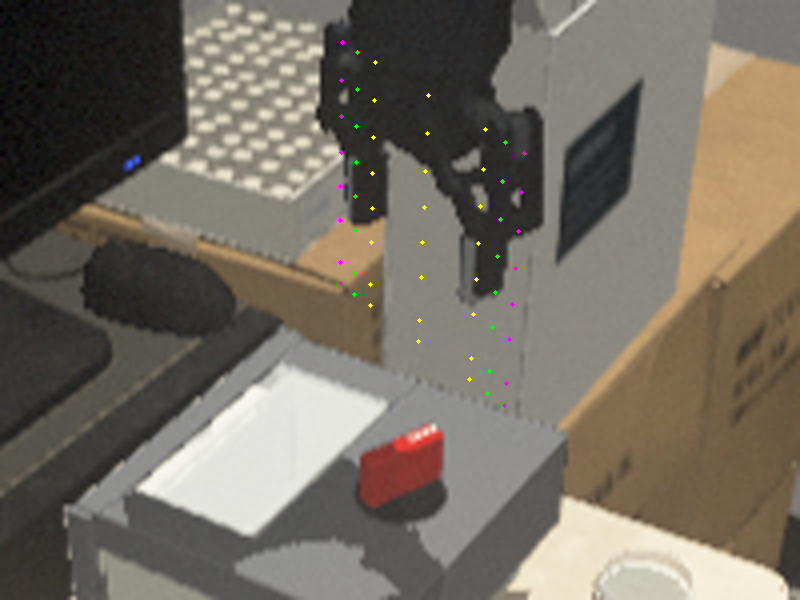

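Call:
servo_tool([
  [[85,3,8,-20,0],[85,3,8,-46,0],[85,3,8,-46,0]],
])

```text
time: 1.88
tool_pos: [0.5184, -0.1847, 0.1875]
tool_rot: [-0.003, 0.834, 0.551, -0.002]
contact_force: [-0.1, -0.1, -0.2]
gripper_width: 1.0
```

```bash
python3 - <<'E'
from h import *
s=state();t=s["tool_pos"];print(t,s["time"])
snap("scene","s3.png",(270,60,430,180),5)
snap("top","t3.png",(310,150,430,250),6)
E
```

```text
[ 0.51840142 -0.18465611  0.18751793] 1.875
```

View pics/s3.png

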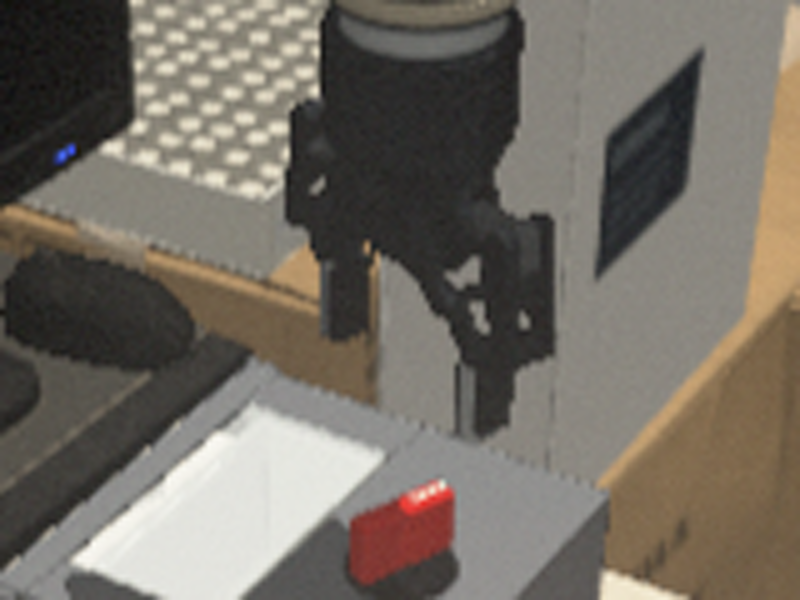

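View pics/t3.png

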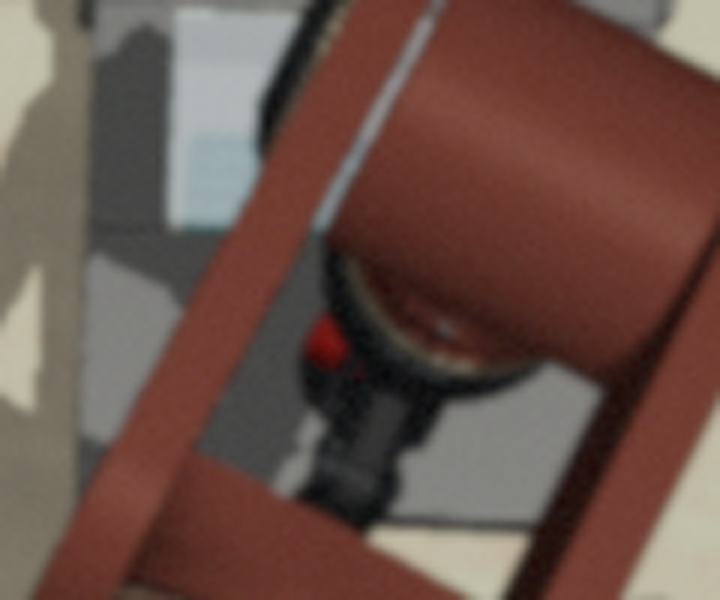

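```bash
python3 - <<'E'
from h import *
for z in(.18,.22,.25,.28): print(z,ray("top",(310+350/6,150+490/6),z))
# triangulate candidates: knuckle outer bottom of front finger, in scene left finger? print rays
def rr(n,uv):
    c=calibration(n);K=c["intrinsics"];T=c["world_from_camera"]
    d=T[:3,:3]@np.linalg.solve(K,[uv[0],uv[1],1.]);return T[:3,3],d/np.linalg.norm(d)
for nm,(u,v) in(("Rtip",(485,435)),("Ltip",(345,340)),("mid",(415,387)),("flange ring bottom",(425,55))):
    for z in (.18,.2,.22,.24): print(nm,z,ray("scene",(270+u/5,60+v/5),z))
E
```

```text
0.18 [ 0.47210942 -0.17409922  0.18      ]
0.22 [ 0.46845561 -0.16995021  0.22      ]
0.25 [ 0.46571525 -0.16683844  0.25      ]
0.28 [ 0.4629749  -0.16372668  0.28      ]
Rtip 0.18 [ 0.49822767 -0.21722633  0.18      ]
Rtip 0.2 [ 0.48559685 -0.19143074  0.2       ]
Rtip 0.22 [ 0.47296603 -0.16563514  0.22      ]
Rtip 0.24 [ 0.46033521 -0.13983954  0.24      ]
Ltip 0.18 [ 0.58790172 -0.25035447  0.18      ]
Ltip 0.2 [ 0.57228066 -0.2234542   0.2       ]
Ltip 0.22 [ 0.55665961 -0.19655393  0.22      ]
Ltip 0.24 [ 0.54103856 -0.16965365  0.24      ]
mid 0.18 [ 0.54204403 -0.23368517  0.18      ]
mid 0.2 [ 0.52795212 -0.20734074  0.2       ]
mid 0.22 [ 0.51386022 -0.18099631  0.22      ]
mid 0.24 [ 0.49976832 -0.15465189  0.24      ]
flange ring bottom 0.18 [ 0.69494338 -0.51596425  0.18      ]
flange ring bottom 0.2 [ 0.67575296 -0.48020706  0.2       ]
flange ring bottom 0.22 [ 0.65656254 -0.44444987  0.22      ]
flange ring bottom 0.24 [ 0.63737212 -0.40869268  0.24      ]
```

Call:
servo_tool([
  [[0,0,0,0,0],[0,0,0,0,0],[0,0,0,0,0],[0,0,0,0,0],[0,0,0,0,0]],
])

```text
time: 2.6
tool_pos: [0.521, -0.1856, 0.1914]
tool_rot: [0.0, 0.834, 0.552, 0.0]
contact_force: [1.6, 1.1, -0.2]
gripper_width: 0.002
```

```bash
python3 - <<'E'
from h import *
s=state();t=s["tool_pos"];print(t,s["time"],s["gripper_width"])
snap("scene","s4.png",(270,60,430,180),5)
for z in (.0,-.019): print(((proj("scene",t+[0,0,z])-[270,60])*5))
E
```

```text
[ 0.52095526 -0.18561356  0.19135696] 2.6 0.0019244995977365264
[403.49649148 433.56217142]
[402.16948644 470.14314136]
```

View pics/s4.png

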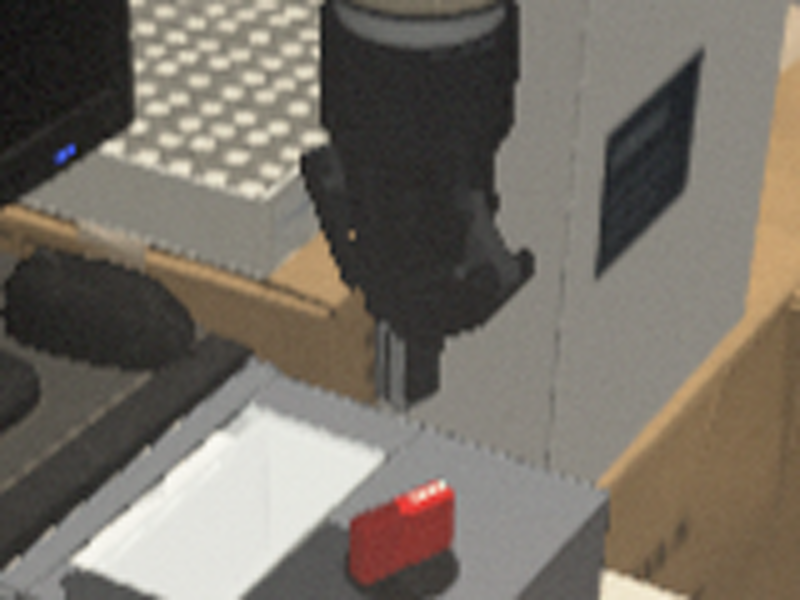

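Call:
servo_tool([
  [[60,0,0,0,0],[60,0,0,0,0],[60,0,0,-15,0],[60,0,0,-30,0],[60,0,0,-40,0]],
])

```text
time: 3.28
tool_pos: [0.52, -0.1852, 0.149]
tool_rot: [-0.001, 0.834, 0.552, -0.001]
contact_force: [-0.0, -0.1, 0.1]
gripper_width: 0.71
```

```bash
python3 - <<'E'
from h import *
s=state();t=s["tool_pos"];print(t,s["time"],s["gripper_width"])
snap("scene","s5.png",(270,60,430,180),5)
E
```

```text
[ 0.52003204 -0.18516847  0.14903967] 3.275 0.7100445269094511
```

View pics/s5.png

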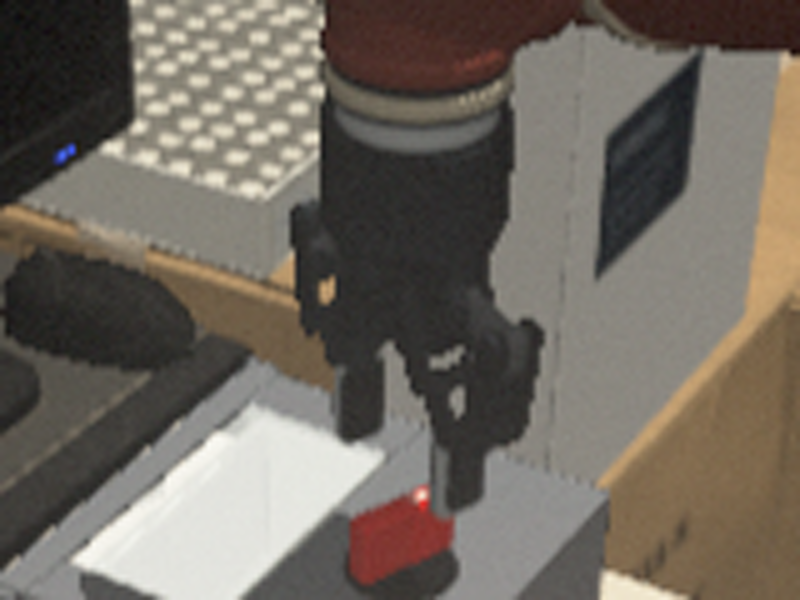

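Call:
servo_tool([
  [[12,0,0,0,0],[12,0,0,0,0],[12,0,0,0,0],[12,0,0,0,0]],
])

```text
time: 3.82
tool_pos: [0.5212, -0.1857, 0.1518]
tool_rot: [0.0, 0.834, 0.552, 0.0]
contact_force: [0.1, -0.8, -0.4]
gripper_width: 0.141
```

```bash
python3 - <<'E'
from h import *
s=state();t=s["tool_pos"];print(t,s["time"],s["gripper_width"],s["contact_force"])
snap("scene","s6.png",(270,60,430,180),5)
E
```

```text
[ 0.52116608 -0.18572187  0.15180934] 3.825 0.14063186481085074 [ 0.10631792 -0.75168208 -0.42094983]
```

View pics/s6.png

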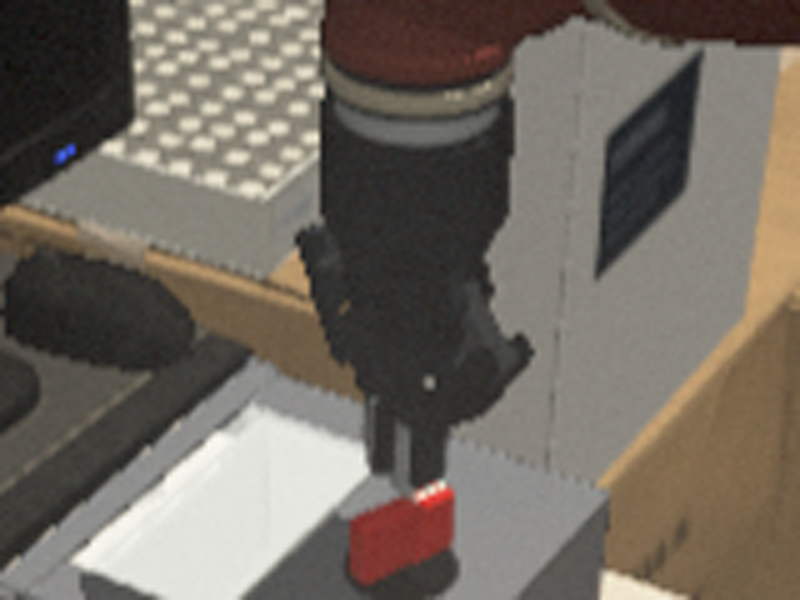

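Call:
servo_tool([
  [[50,0,0,0,0],[50,0,0,0,0],[50,0,0,-5,0],[50,0,0,-9,0],[50,0,0,-9,0]],
])

```text
time: 4.5
tool_pos: [0.5205, -0.1854, 0.1415]
tool_rot: [-0.001, 0.834, 0.552, -0.0]
contact_force: [-0.2, 0.1, -0.3]
gripper_width: 0.584
```

Call:
servo_tool([
  [[50,0,0,-4,0],[50,0,0,-8,0],[50,0,0,-8,0]],
])

```text
time: 4.88
tool_pos: [0.5206, -0.1855, 0.1337]
tool_rot: [-0.0, 0.834, 0.552, -0.0]
contact_force: [0.3, 0.0, -0.7]
gripper_width: 0.586
```

```bash
python3 - <<'E'
from h import *
s=state();t=s["tool_pos"];print(t,s["time"],s["gripper_width"],s["contact_force"])
snap("scene","s7.png",(270,60,430,180),5)
E
```

```text
[ 0.52058029 -0.18545025  0.1336965 ] 4.875 0.5856410371270845 [ 0.33467974  0.04466519 -0.73743803]
```

View pics/s7.png

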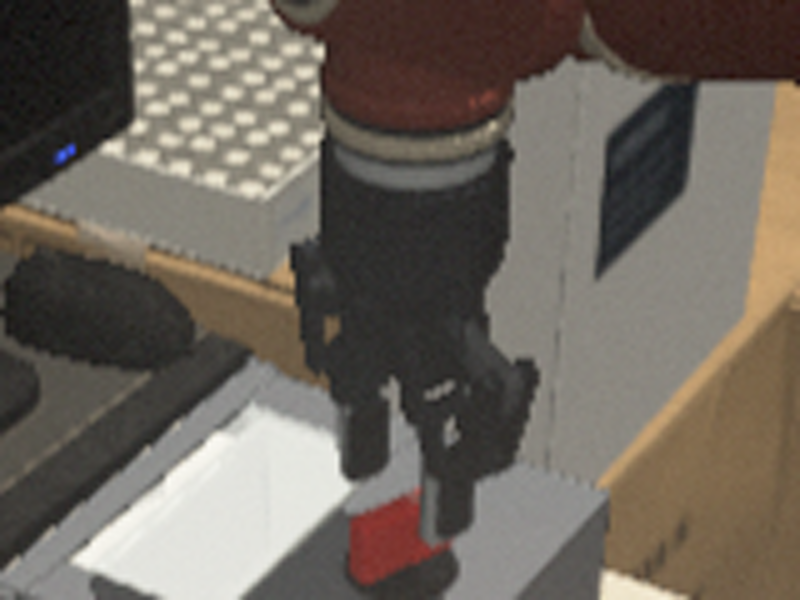

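Call:
servo_tool([
  [[50,0,0,-5,0],[50,0,0,-10,0],[50,0,0,-14,0],[50,0,0,-14,0]],
])

```text
time: 5.42
tool_pos: [0.5206, -0.1854, 0.1196]
tool_rot: [-0.0, 0.834, 0.552, -0.0]
contact_force: [-0.1, -0.3, 0.3]
gripper_width: 0.586
```

Call:
servo_tool([
  [[6,0,0,0,0],[6,0,0,0,0],[6,0,0,0,0],[6,0,0,0,0]],
])

```text
time: 5.92
tool_pos: [0.521, -0.1856, 0.1208]
tool_rot: [0.0, 0.834, 0.552, -0.0]
contact_force: [-2.1, -0.6, 2.2]
gripper_width: 0.134
```

```bash
python3 - <<'E'
from h import *
s=state();t=s["tool_pos"];print(t,s["time"],s["gripper_width"]*85.4,s["contact_force"])
snap("scene","s8.png",(270,60,430,180),5)
E
```

```text
[ 0.52095212 -0.18564969  0.12076048] 5.925 11.456579263836687 [-2.07685281 -0.557084    2.20234231]
```

View pics/s8.png

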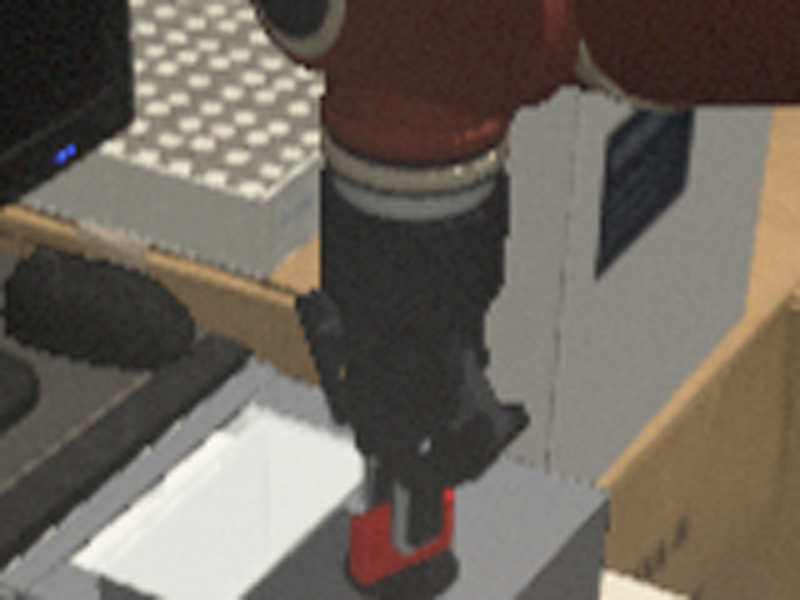

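Call:
servo_tool([
  [[6,0,0,0,-1.2],[6,0,0,0,-2.4],[6,0,0,0,-3.6],[6,0,0,0,-4.8],[6,0,0,0,-6]],
])

```text
time: 6.6
tool_pos: [0.521, -0.1857, 0.1207]
tool_rot: [0.0, 0.964, 0.265, 0.0]
contact_force: [-1.7, 0.8, 3.8]
gripper_width: 0.134
```

Call:
servo_tool([
  [[6,0,0,0,-1.2],[6,0,0,0,-2.4],[6,0,0,0,-3.6],[6,0,0,0,-4.7],[6,0,0,0,-4.7]],
])

```text
time: 7.22
tool_pos: [0.521, -0.1858, 0.1207]
tool_rot: [0.0, 1.0, 0.025, 0.0]
contact_force: [-2.0, 0.6, 4.1]
gripper_width: 0.132
```

```bash
python3 - <<'E'
from h import *
s=state();t=s["tool_pos"];print(t,s["tool_rot"],s["time"],s["gripper_width"]*85.4,s["contact_force"],s["ft_torque"])
q=s["tool_rot"];print("toolx deg",np.degrees(2*np.arctan2(q[2],q[1])))
snap("scene","s9.png",(270,60,430,180),5)
snap("top","t9.png",(310,150,430,250),6)
E
```

```text
[ 0.52102849 -0.18577384  0.12072948] [2.11879484e-04 9.99698116e-01 2.45684964e-02 1.42176741e-04] 7.225 11.245548984102795 [-2.03433828  0.60807701  4.12252877] [ 0.03956709  0.29237936 -0.01137497]
toolx deg 2.815625698962981
```

View pics/s9.png

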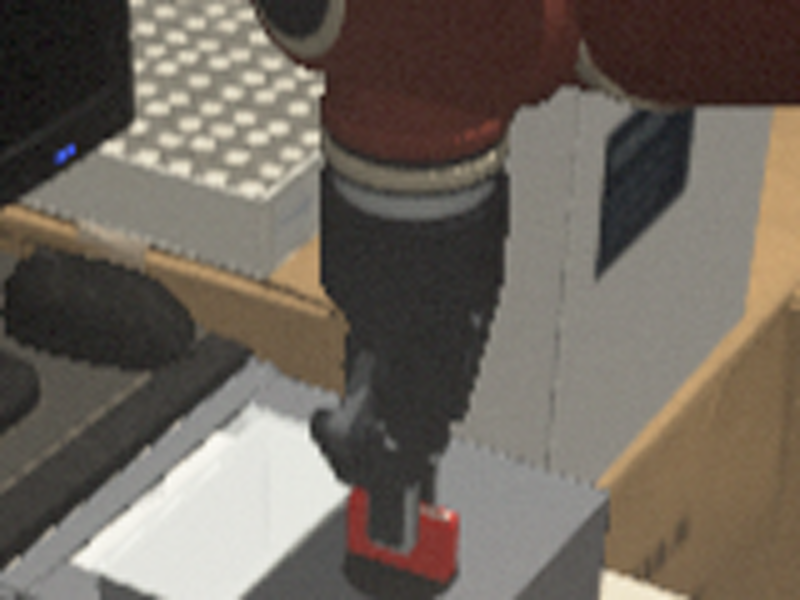

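View pics/t9.png

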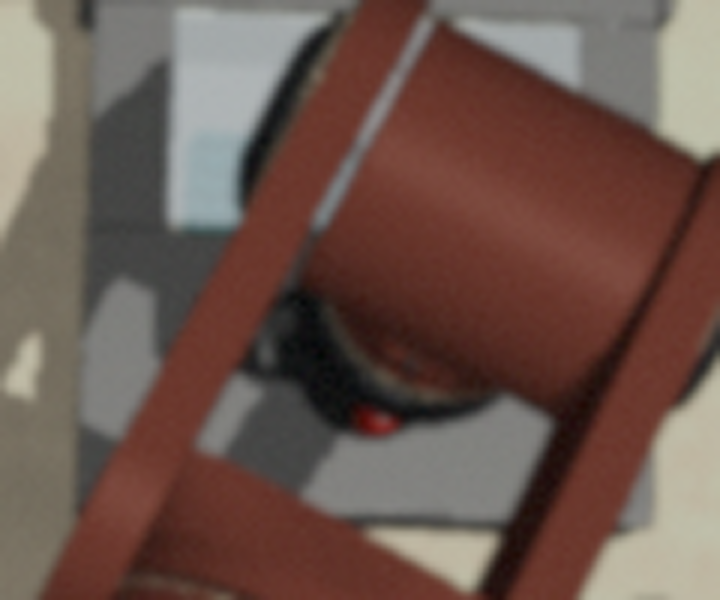

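Call:
servo_tool([
  [[6,1.7,0,2.8,0],[6,3.5,0,5.6,0],[6,5.3,0,8.5,0],[6,7.2,0,11.3,0],[6,9.1,0,14.1,0]],
])

```text
time: 7.95
tool_pos: [0.5275, -0.1857, 0.1309]
tool_rot: [-0.0, 1.0, 0.024, -0.003]
contact_force: [1.5, -5.1, -12.9]
gripper_width: 0.136
```

Call:
servo_tool([
  [[6,2,0,2.6,0],[6,4,0,5.2,0],[6,6,0,7.7,0],[6,7.4,0,9.5,0],[6,7.4,0,9.5,0]],
])

```text
time: 8.57
tool_pos: [0.5351, -0.1857, 0.1404]
tool_rot: [-0.0, 1.0, 0.024, -0.003]
contact_force: [-1.6, -4.6, -11.6]
gripper_width: 0.136
```

```bash
python3 - <<'E'
from h import *
s=state();t=s["tool_pos"];print(t,s["time"],s["gripper_width"]*85.4,s["contact_force"],s["ft_torque"])
snap("scene","s10.png",(250,80,450,230),4)
E
```

```text
[ 0.53508875 -0.18571143  0.14035658] 8.575 11.65709398728214 [ -1.61089392  -4.64519052 -11.56938521] [-0.83440773  0.7735036  -0.06707207]
```

View pics/s10.png

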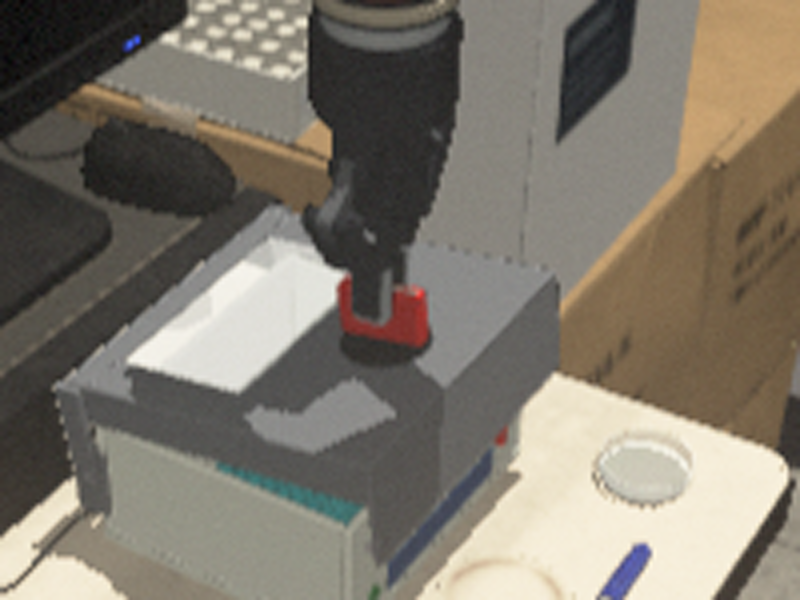

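Call:
servo_tool([
  [[6,2,0,2.4,0],[6,4,0,4.8,0],[6,5.5,0,7,0],[6,7.5,0,9,0],[6,7.5,0,9,0]],
])

```text
time: 9.25
tool_pos: [0.5427, -0.1858, 0.1489]
tool_rot: [-0.0, 1.0, 0.024, -0.003]
contact_force: [-0.1, -5.4, -12.1]
gripper_width: 0.135
```

```bash
python3 - <<'E'
from h import *
s=state();t=s["tool_pos"];print(t,s["time"],s["gripper_width"]*85.4,s["contact_force"],s["ft_torque"])
snap("scene","s11.png",(250,80,450,230),4)
E
```

```text
[ 0.54272201 -0.18581081  0.14885962] 9.25 11.497477126164648 [ -0.10350965  -5.39233366 -12.0579653 ] [-0.85386656  0.5713678   0.02157339]
```

View pics/s11.png

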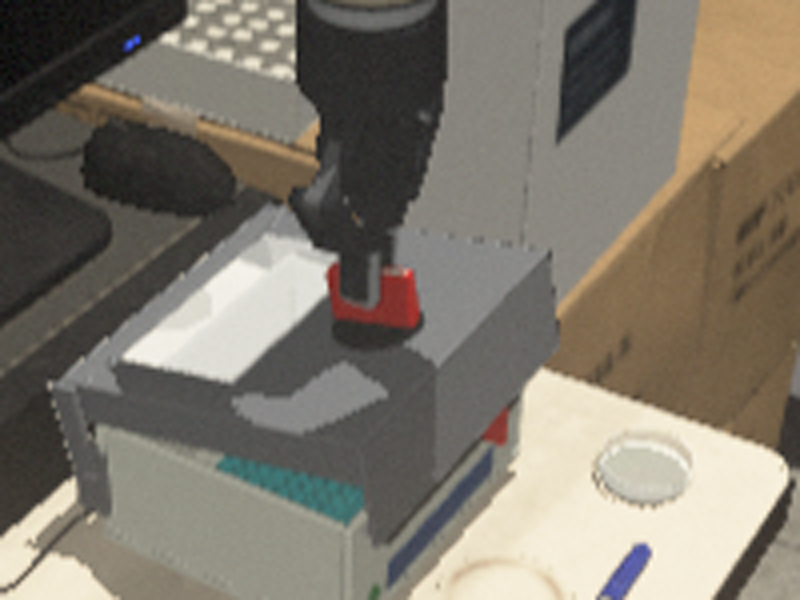

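Call:
servo_tool([
  [[6,0.8,0,1,0],[6,1.6,0,2,0],[6,1.6,0,2,0],[6,1.6,0,2,0]],
])

```text
time: 9.8
tool_pos: [0.5442, -0.1858, 0.1505]
tool_rot: [-0.0, 1.0, 0.024, -0.003]
contact_force: [1.3, -5.8, -14.6]
gripper_width: 0.133
```

Call:
servo_tool([
  [[40,0,0,0,0],[40,0,0,0,0],[40,0,0,15,0],[60,-15,0,50,0],[85,-40,0,90,0]],
])

```text
time: 10.42
tool_pos: [0.5066, -0.1854, 0.2474]
tool_rot: [0.0, 1.0, 0.024, 0.001]
contact_force: [0.2, -0.5, -0.0]
gripper_width: 0.871
```

Call:
servo_tool([
  [[85,-40,0,30,1.5],[85,-90,0,30,3],[85,-140,0,30,4.5],[85,-160,0,30,6],[85,-160,0,0,7.5]],
])

```text
time: 11.05
tool_pos: [0.3474, -0.1869, 0.2499]
tool_rot: [0.005, 0.914, 0.407, 0.003]
contact_force: [0.9, 0.2, -0.6]
gripper_width: 0.999
```

Call:
servo_tool([
  [[85,0,0,0,1.5],[85,0,0,0,3],[85,0,0,0,4.5],[85,0,0,0,6],[85,0,0,0,7.1]],
])

```text
time: 11.68
tool_pos: [0.3471, -0.1858, 0.2472]
tool_rot: [0.002, 0.703, 0.711, 0.0]
contact_force: [0.2, -0.1, -0.1]
gripper_width: 0.994
```

```bash
python3 - <<'E'
from h import *
s=state();t=s["tool_pos"];print(t,s["time"],s["gripper_width"]*85.4,s["contact_force"]);q=s["tool_rot"];print("toolx deg",np.degrees(2*np.arctan2(q[2],q[1])),s["joint_pos"])
snap("scene","s12.png",(280,80,480,230),4)
snap("top","t12.png",(290,150,450,270),5)
E
```

```text
[ 0.34707465 -0.18575853  0.24715485] 11.675 84.90994491114326 [ 0.16319922 -0.12656256 -0.14069677]
toolx deg 90.59520319721065 [-6.81386570e-01 -5.68873835e-01  2.06769518e+00  4.48076455e-04
  1.63919189e+00 -6.91743403e-01]
```

View pics/s12.png

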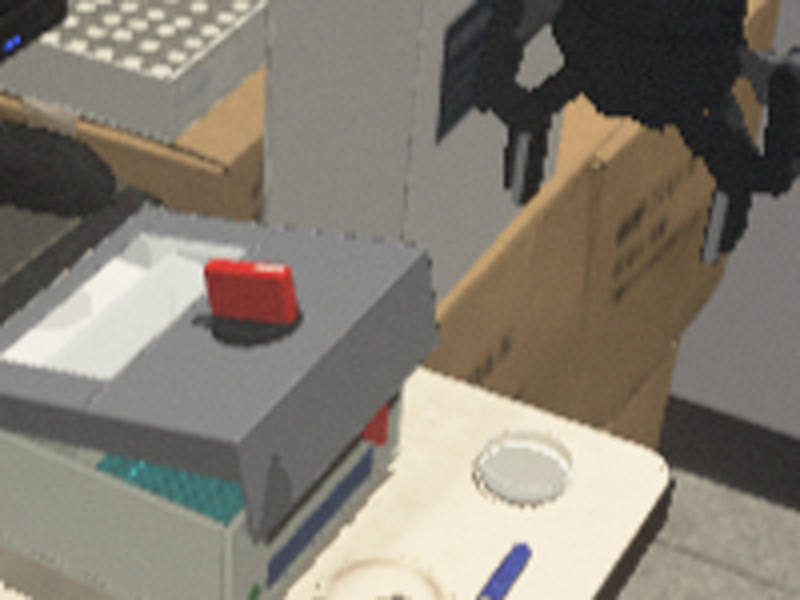

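View pics/t12.png

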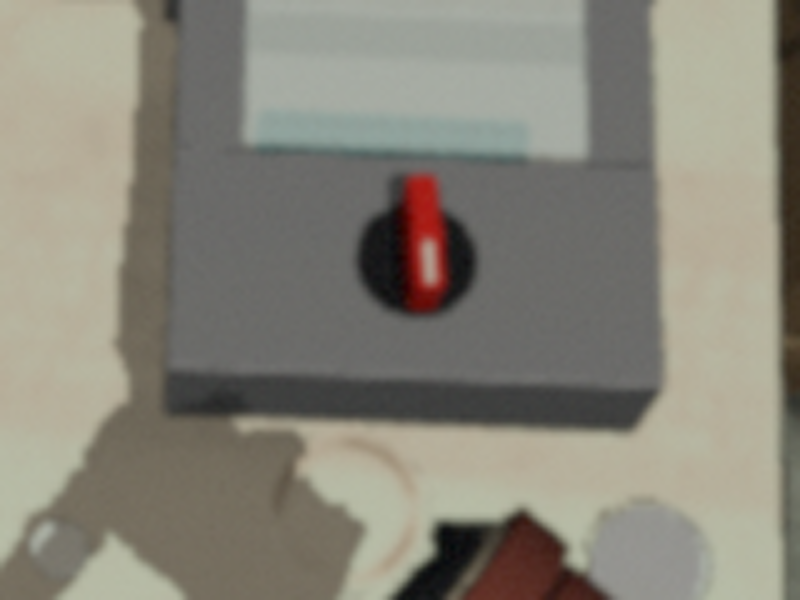

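```bash
python3 - <<'E'
from h import *
s=state();t=s["tool_pos"]
im=grab_frame("scene")[:,:,::-1].copy()
x0,y0,k=380,20,6
cr=cv2.resize(im[y0:y0+100,x0:x0+130],None,fx=k,fy=k,interpolation=cv2.INTER_CUBIC)
# plane y=-.186 grid: map
for xo in np.arange(-.08,.081,.02):
  for zo in np.arange(-.02,.161,.02):
    u=proj("scene",t+[xo,0,zo]);p=(int((u[0]-x0+.4)*k),int((u[1]-y0+.4)*k))
    cv2.circle(cr,p,2,(0,255,0) if abs(xo)>.001 else (0,0,255),-1)
    if abs(zo)<.001 or abs(zo-.1)<.001: cv2.circle(cr,p,4,(255,0,255),-1)
cv2.imwrite("pics/g12.png",cr)
# paddle ray
c=calibration("scene");K=c["intrinsics"];T=c["world_from_camera"]
for (u,v) in((377,425),(388,405),(366,445),(388,440)):
    d=T[:3,:3]@np.linalg.solve(K,[280+u/4-.4,80+v/4-.4,1.]);o=T[:3,3]
    for X in(.476,.483,.491): print(u,v,X,o+d*(X-o[0])/d[0])
# visor bottom corners
E
```

```text
377 425 0.476 [ 0.476      -0.2196958   0.07939053]
377 425 0.483 [ 0.483      -0.2349314   0.06564038]
377 425 0.491 [ 0.491      -0.25234351  0.04992592]
388 405 0.476 [ 0.476      -0.23243562  0.08522452]
388 405 0.483 [ 0.483      -0.24792133  0.0715889 ]
388 405 0.491 [ 0.491      -0.26561929  0.05600533]
366 445 0.476 [ 0.476      -0.20705214  0.07360059]
366 445 0.483 [ 0.483      -0.22203952  0.05973677]
366 445 0.491 [ 0.491      -0.23916795  0.0438924 ]
388 440 0.476 [ 0.476      -0.2365468   0.05620175]
388 440 0.483 [ 0.483      -0.25211322  0.04199635]
388 440 0.491 [ 0.491      -0.26990342  0.02576161]
```

View pics/g12.png

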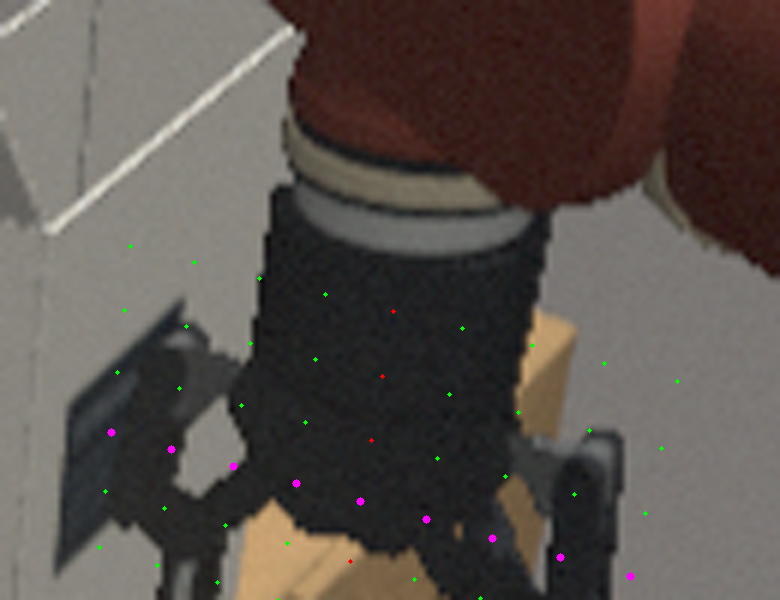

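```bash
python3 - <<'E'
from h import *
im=grab_frame("scene")[:,:,::-1].copy()
x0,y0,k=330,140,9
cr=cv2.resize(im[y0:y0+65,x0:x0+85],None,fx=k,fy=k,interpolation=cv2.INTER_CUBIC)
yaw=-.02;c,s=np.cos(yaw),np.sin(yaw)
O=np.array([.576,-.186,0])
def W(x,y,z): return O+[c*x-s*y,s*x+c*y,z]
def D(p,col,r=3):
    u=proj("scene",p);cv2.circle(cr,(int((u[0]-x0+.5)*k),int((u[1]-y0+.5)*k)),r,col,-1)
for y in(-.1,.1):
  for z in(.006,.094): D(W(-.085,y,z),(0,255,0),4)
th=.225
for y in(-.103,.103):
  for (a,b) in((-.197,-.006),(-.197,.06)):
    x=.09+a*np.cos(th)+b*np.sin(th);z=.06-a*np.sin(th)+b*np.cos(th);D(W(x,y,z),(255,0,255),4)
for y in(-.06,-.04,-.02): 
  D(W(-.1,y,.059),(0,255,255));D(W(-.085,y,.059),(255,255,0))
cv2.imwrite("pics/p12.png",cr)
E
```

```text
(no output)
```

View pics/p12.png

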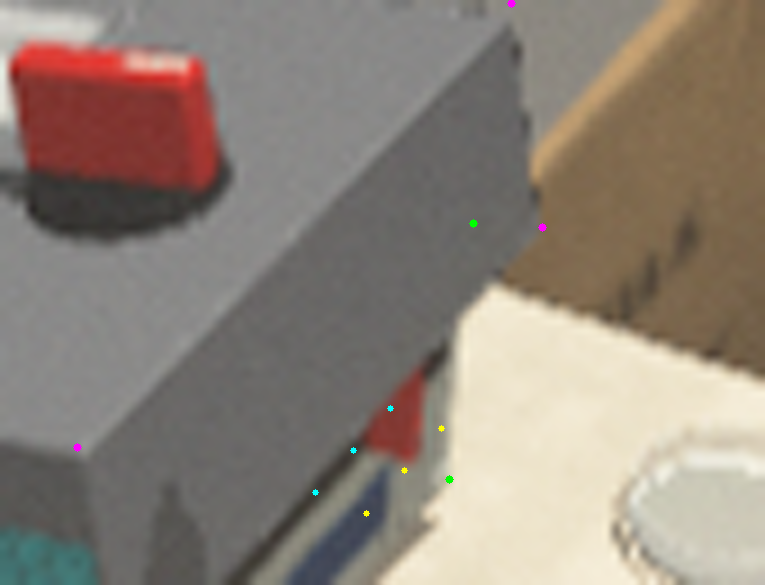

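Call:
servo_tool([
  [[0,5,-20,-20,0],[0,10,-40,-30,0],[0,20,-60,-40,0],[0,40,-77,-50,0],[0,40,-77,-50,0]],
])

```text
time: 12.5
tool_pos: [0.3866, -0.2628, 0.1943]
tool_rot: [-0.001, 0.706, 0.709, 0.0]
contact_force: [0.3, 0.5, -0.6]
gripper_width: 0.001
```

```bash
python3 - <<'E'
from h import *
s=state();t=s["tool_pos"];print(t,s["time"],s["gripper_width"])
im=grab_frame("scene")[:,:,::-1].copy()
x0,y0,k=370,50,6
cr=cv2.resize(im[y0:y0+100,x0:x0+130],None,fx=k,fy=k,interpolation=cv2.INTER_CUBIC)
cv2.imwrite("pics/g13raw.png",cr)
for xo in np.arange(-.08,.081,.02):
  for zo in np.arange(0,.161,.02):
    u=proj("scene",t+[xo,0,zo]);p=(int((u[0]-x0+.4)*k),int((u[1]-y0+.4)*k))
    cv2.circle(cr,p,2,(0,255,0) if abs(xo)>.001 else (0,0,255),-1)
    if abs(zo)<.001 or abs(zo-.1)<.001: cv2.circle(cr,p,4,(255,0,255),-1)
cv2.imwrite("pics/g13.png",cr)
E
```

```text
[ 0.38662866 -0.26284326  0.19430789] 12.5 0.0012431419391707673
```

View pics/g13.png

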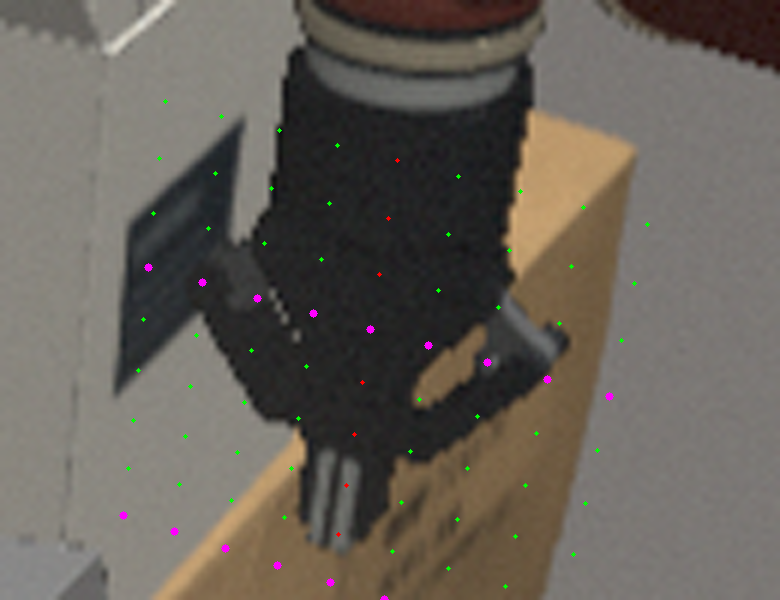

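Call:
servo_tool([
  [[0,7,0,-45,0],[0,13,0,-90,0],[0,13,0,-135,0],[0,13,0,-175,0],[0,13,0,-175,0]],
])

```text
time: 13.18
tool_pos: [0.3971, -0.2602, 0.0175]
tool_rot: [-0.003, 0.705, 0.709, -0.0]
contact_force: [0.1, 0.2, 0.4]
gripper_width: 0.002
```

```bash
python3 - <<'E'
from h import *
s=state();t=s["tool_pos"];print(t,s["time"],s["gripper_width"],s["contact_force"])
snap("scene","s14.png",(310,90,470,210),5)
snap("top","t14.png",(290,150,450,270),5)
E
```

```text
[ 0.39713856 -0.26023983  0.01752741] 13.175 0.0018346823539771183 [0.07728219 0.21872481 0.38922473]
```

View pics/s14.png

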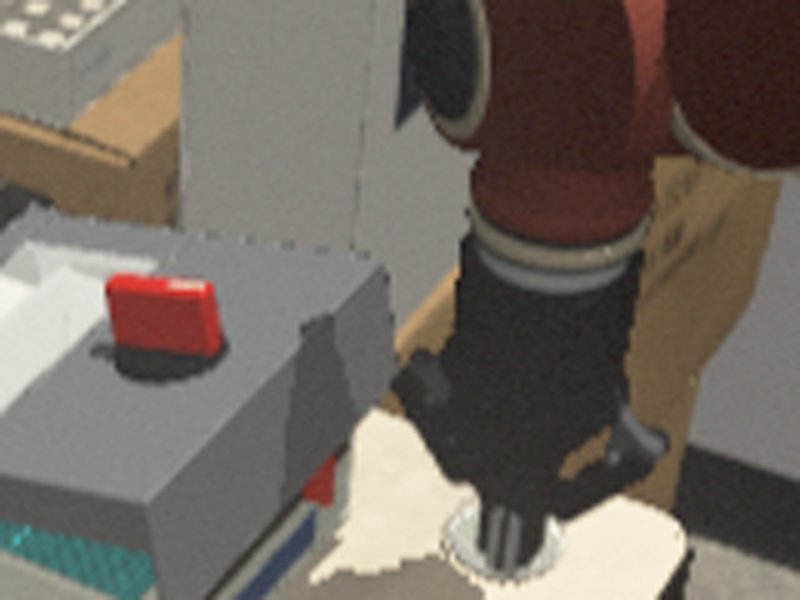

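View pics/t14.png

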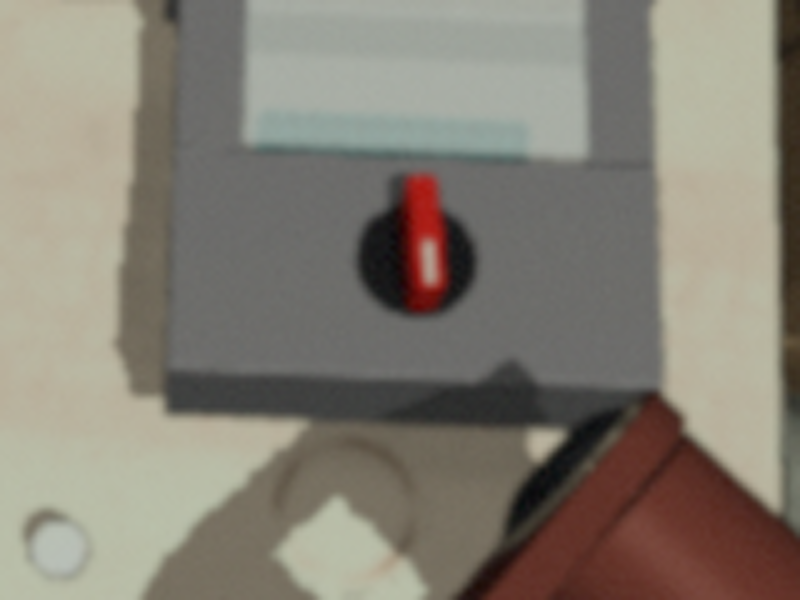

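Call:
servo_tool([
  [[0,3,-2,-6,0],[0,3,-2,-12,0],[0,3,-2,-18,0],[0,3,-2,-22,0],[0,3,-2,-22,0]],
])

```text
time: 13.9
tool_pos: [0.4021, -0.2643, -0.0027]
tool_rot: [-0.001, 0.705, 0.709, -0.0]
contact_force: [-0.0, 0.9, -0.3]
gripper_width: -0.0
```

Call:
servo_tool([
  [[0,0,0,-3,0],[0,0,0,-6,0],[0,0,0,-6,0]],
])

```text
time: 14.28
tool_pos: [0.4023, -0.2644, -0.0084]
tool_rot: [-0.0, 0.705, 0.709, -0.0]
contact_force: [0.4, 0.6, 0.1]
gripper_width: 0.0
```

```bash
python3 - <<'E'
from h import *
s=state();t=s["tool_pos"];print(t,s["time"],s["gripper_width"],s["contact_force"])
snap("scene","s15.png",(310,90,470,210),5)
E
```

```text
[ 0.40230845 -0.26444326 -0.00840905] 14.275 0.0004080258094781171 [0.39483783 0.58176207 0.07570315]
```

View pics/s15.png

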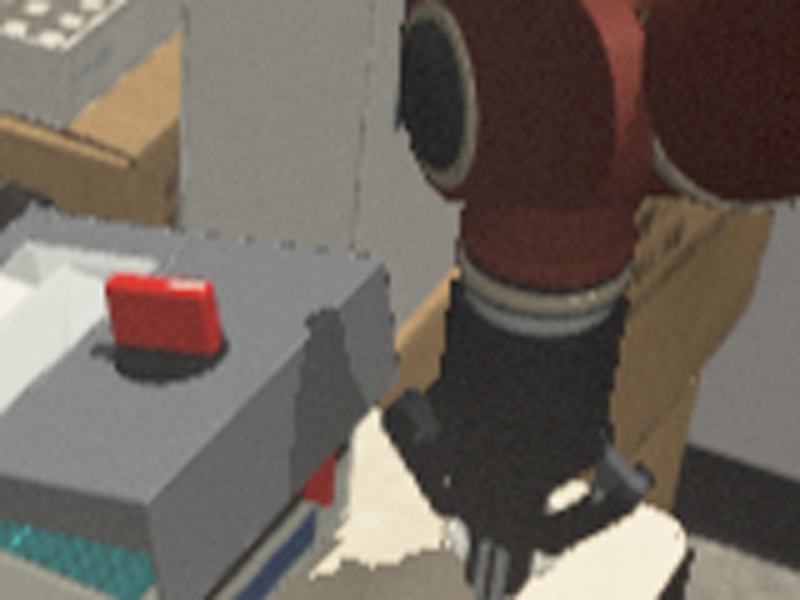

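Call:
servo_tool([
  [[0,0,0,-2,0],[0,0,0,-4,0],[0,0,0,-4,0]],
])

```text
time: 14.7
tool_pos: [0.4023, -0.2645, -0.0124]
tool_rot: [-0.0, 0.705, 0.709, -0.0]
contact_force: [-0.2, -0.4, 0.3]
gripper_width: 0.003
```

Call:
servo_tool([
  [[0,0,0,-2,0],[0,0,0,-3,0],[0,0,0,-3,0]],
])

```text
time: 15.08
tool_pos: [0.4024, -0.2645, -0.0152]
tool_rot: [-0.0, 0.705, 0.709, -0.0]
contact_force: [1.1, 0.2, 0.6]
gripper_width: -0.0
```

Call:
servo_tool([
  [[0,0,0,-2,0],[0,0,0,-2,0],[0,0,0,-2,0]],
])

```text
time: 15.45
tool_pos: [0.4025, -0.2646, -0.0171]
tool_rot: [-0.0, 0.705, 0.709, 0.0]
contact_force: [0.7, 0.1, 0.6]
gripper_width: -0.0
```

Call:
servo_tool([
  [[0,0,0,-2,0],[0,0,0,-2,0],[0,0,0,-2,0]],
])

```text
time: 15.82
tool_pos: [0.4027, -0.2648, -0.0189]
tool_rot: [0.0, 0.705, 0.709, 0.0]
contact_force: [-0.5, -1.3, 1.8]
gripper_width: -0.002
```

```bash
python3 - <<'E'
from h import *
s=state();t=s["tool_pos"];print(t,s["time"],s["gripper_width"],s["contact_force"])
snap("scene","s16.png",(310,90,470,230),5)
E
```

```text
[ 0.40270809 -0.26479126 -0.01894249] 15.825 -0.0019318752558328508 [-0.52374787 -1.34433359  1.80517976]
```

View pics/s16.png

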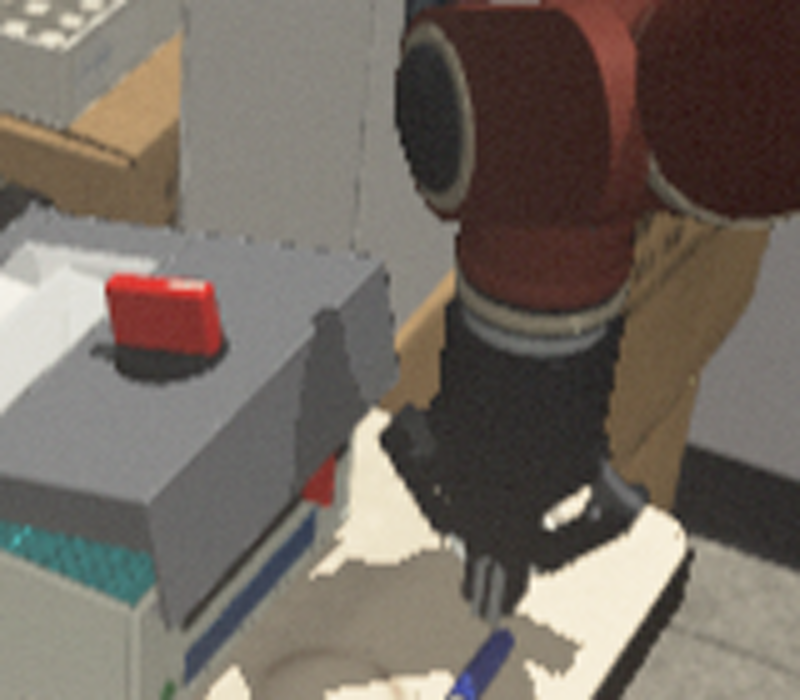

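Call:
servo_tool([
  [[0,2,0,0,0],[0,4,0,0,0],[0,6,0,0,0],[0,8,0,0,0],[0,8,0,0,0]],
])

```text
time: 16.5
tool_pos: [0.4106, -0.2647, -0.019]
tool_rot: [-0.0, 0.705, 0.709, -0.0]
contact_force: [-3.3, 0.5, 5.0]
gripper_width: -0.004
```

Call:
servo_tool([
  [[0,2,0,0,0],[0,4,0,0,0],[0,4,0,0,0]],
])

```text
time: 16.88
tool_pos: [0.4145, -0.2647, -0.019]
tool_rot: [-0.0, 0.705, 0.709, -0.0]
contact_force: [-3.1, 0.2, 5.3]
gripper_width: -0.003
```

Call:
servo_tool([
  [[0,2,0,0.5,0],[0,4,0,0.5,0],[0,4,0,0.5,0]],
])

```text
time: 17.25
tool_pos: [0.4171, -0.2643, -0.019]
tool_rot: [-0.002, 0.705, 0.709, -0.001]
contact_force: [-7.5, -0.4, 7.1]
gripper_width: 0.002
```

Call:
servo_tool([
  [[0,1.5,0,0,0],[0,3,0,0,0],[0,3,0,0,0]],
])

```text
time: 17.62
tool_pos: [0.4174, -0.2643, -0.019]
tool_rot: [-0.004, 0.704, 0.71, -0.003]
contact_force: [-17.6, -0.4, 13.8]
gripper_width: 0.005
```

```bash
python3 - <<'E'
from h import *
s=state();t=s["tool_pos"];print(t,s["time"],s["gripper_width"],s["contact_force"],s["ft_torque"])
snap("scene","s17.png",(310,90,470,230),5)
snap("top","t17.png",(290,150,450,270),5)
E
```

```text
[ 0.41738448 -0.26426967 -0.0190354 ] 17.625 0.004721272973487267 [-17.62091436  -0.42311218  13.75739499] [-0.06150312  2.87640625 -0.02939852]
```

View pics/s17.png

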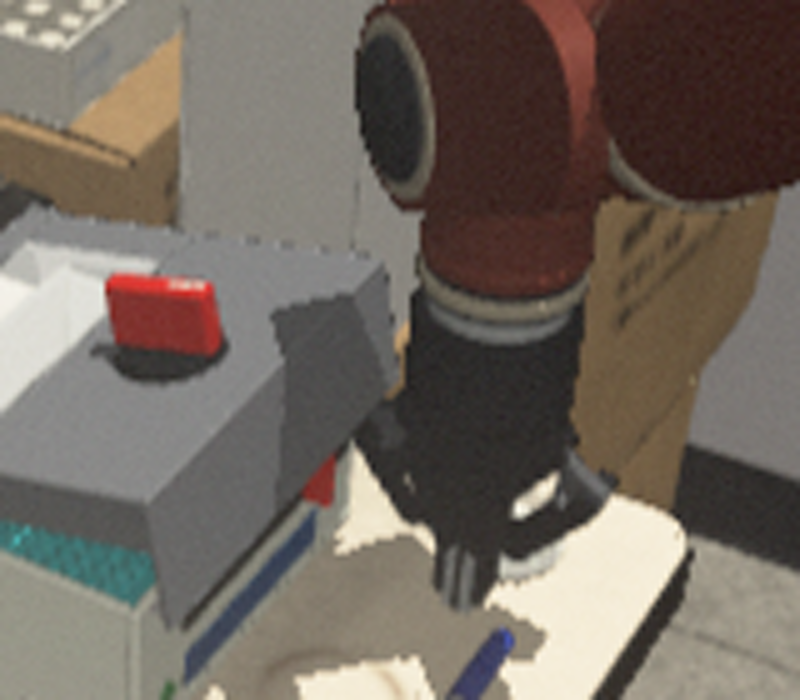

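Call:
servo_tool([
  [[0,-1,0,2,0],[0,-1,0,4,0],[0,-1,0,5,0],[0,-1,0,5,0]],
])

```text
time: 18.23
tool_pos: [0.4191, -0.2636, -0.015]
tool_rot: [-0.002, 0.705, 0.709, -0.0]
contact_force: [-5.1, -1.3, -6.2]
gripper_width: -0.0
```

Call:
servo_tool([
  [[0,0,0,1.5,0],[0,0,0,3,0],[0,0,0,3,0]],
])

```text
time: 18.6
tool_pos: [0.4182, -0.2629, -0.0128]
tool_rot: [-0.003, 0.705, 0.709, -0.001]
contact_force: [-5.5, -1.7, -16.4]
gripper_width: 0.002
```

Call:
servo_tool([
  [[0,-1,0,-3,0],[0,-1,0,-6,0],[0,-1,0,-7,0],[0,-1,0,-7,0]],
])

```text
time: 19.1
tool_pos: [0.421, -0.2653, -0.0163]
tool_rot: [0.002, 0.705, 0.709, 0.001]
contact_force: [-1.3, 1.0, -3.5]
gripper_width: -0.005
```

Call:
servo_tool([
  [[0,2,0,0,0],[0,4,0,0,0],[0,4,0,0,0]],
])

```text
time: 19.48
tool_pos: [0.4235, -0.2646, -0.0179]
tool_rot: [-0.0, 0.705, 0.709, 0.0]
contact_force: [-2.3, -1.4, -6.1]
gripper_width: 0.003
```

```bash
python3 - <<'E'
from h import *
s=state();t=s["tool_pos"];print(t,s["time"],s["contact_force"],s["ft_torque"])
snap("scene","s18.png",(310,120,470,230),5)
E
```

```text
[ 0.4234989  -0.26455469 -0.01787919] 19.475 [-2.25473311 -1.43246419 -6.10466185] [-0.05837169  0.44643951  0.02616589]
```

View pics/s18.png

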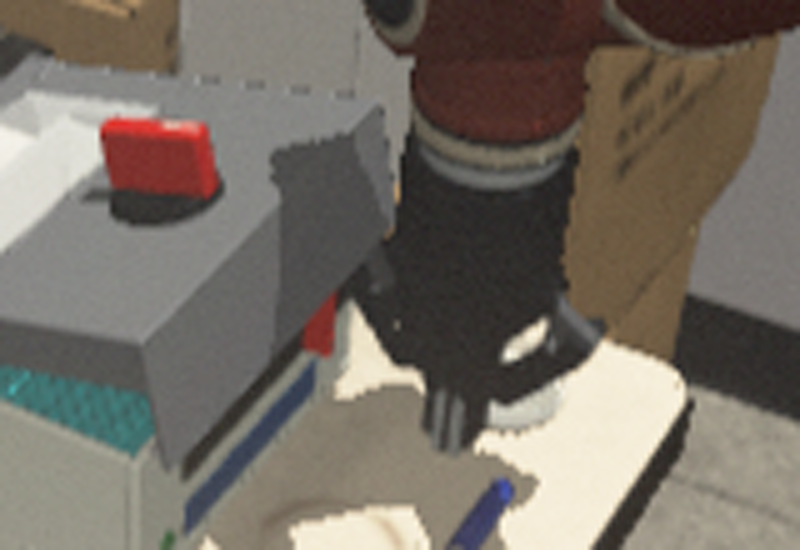

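Call:
servo_tool([
  [[0,0.5,2,-1,0],[0,0.5,4,-1,0],[0,0.5,6,-1,0],[0,0.5,8,-1,0],[0,0.5,8,-1,0]],
])

```text
time: 20.15
tool_pos: [0.4242, -0.2561, -0.0184]
tool_rot: [-0.0, 0.705, 0.709, 0.0]
contact_force: [-2.9, 0.4, -2.0]
gripper_width: -0.0
```

Call:
servo_tool([
  [[0,0,1.5,0,0],[0,0,3,0,0],[0,0,4,0,0],[0,0,4,0,0]],
])

```text
time: 20.65
tool_pos: [0.4243, -0.2524, -0.0184]
tool_rot: [0.0, 0.705, 0.709, 0.0]
contact_force: [-1.2, 0.7, -1.6]
gripper_width: -0.001
```

Call:
servo_tool([
  [[0,0,1.5,0,0],[0,0,3,0,0],[0,0,4,0,0],[0,0,4,0,0]],
])

```text
time: 21.15
tool_pos: [0.4242, -0.2484, -0.0185]
tool_rot: [0.0, 0.705, 0.709, 0.0]
contact_force: [-0.6, 0.1, -1.6]
gripper_width: 0.001
```

```bash
python3 - <<'E'
from h import *
s=state();t=s["tool_pos"];print(t,s["time"],s["contact_force"],s["ft_torque"])
snap("scene","s19.png",(310,120,470,230),5)
E
```

```text
[ 0.42417667 -0.24844279 -0.01849821] 21.15 [-0.62322868  0.10524872 -1.64879743] [0.02437865 0.1505874  0.00049614]
```

View pics/s19.png

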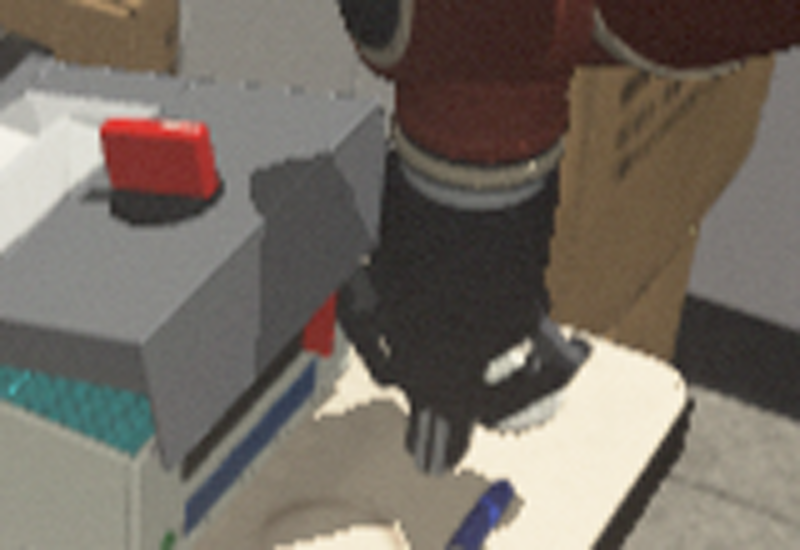

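Call:
servo_tool([
  [[0,0,1.5,0,0],[0,0,3,0,0],[0,0,4,0,0],[0,0,4,0,0]],
])

```text
time: 21.7
tool_pos: [0.4242, -0.2458, -0.0184]
tool_rot: [0.001, 0.705, 0.709, -0.001]
contact_force: [-0.3, -6.4, -3.6]
gripper_width: 0.001
```

Call:
servo_tool([
  [[0,0,1.5,0,0],[0,0,3,0,0],[0,0,4,0,0],[0,0,4,0,0]],
])

```text
time: 22.2
tool_pos: [0.4242, -0.2419, -0.0183]
tool_rot: [0.001, 0.705, 0.709, -0.001]
contact_force: [-1.0, -6.7, -4.2]
gripper_width: -0.002
```

```bash
python3 - <<'E'
from h import *
s=state();t=s["tool_pos"];print(t,s["time"],s["contact_force"],s["ft_torque"])
snap("scene","s20.png",(310,120,470,230),5)
E
```

```text
[ 0.42420723 -0.24187297 -0.01834803] 22.2 [-0.95651536 -6.68428296 -4.23207195] [-0.54333045  0.28271608 -0.32705994]
```

View pics/s20.png

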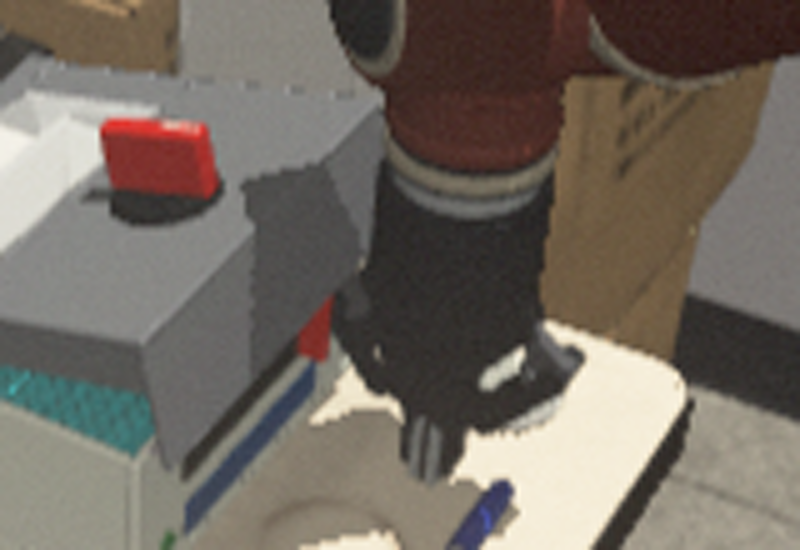

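Call:
servo_tool([
  [[0,0,2,0,0],[0,0,4,0,0],[0,0,6,0,0],[0,0,8,0,0],[0,0,8,0,0]],
])

```text
time: 22.88
tool_pos: [0.4243, -0.2337, -0.0183]
tool_rot: [0.001, 0.705, 0.709, -0.0]
contact_force: [-0.6, -5.2, -3.5]
gripper_width: 0.002
```

Call:
servo_tool([
  [[0,0,1,0,0],[0,0,2,0,0],[0,0,3,0,0],[0,0,3,0,0]],
])

```text
time: 23.38
tool_pos: [0.4244, -0.2309, -0.0183]
tool_rot: [0.001, 0.705, 0.709, -0.0]
contact_force: [-0.7, -6.6, -5.1]
gripper_width: -0.0
```

Call:
servo_tool([
  [[0,0,1,0,0],[0,0,1.5,0,0],[0,0,1.5,0,0]],
])

```text
time: 23.75
tool_pos: [0.4244, -0.2295, -0.0183]
tool_rot: [0.001, 0.705, 0.709, -0.0]
contact_force: [-0.1, -6.6, -4.8]
gripper_width: -0.003
```

Call:
servo_tool([
  [[0,0,1,0,0],[0,0,1,0,0],[0,0,1,0,0]],
])

```text
time: 24.12
tool_pos: [0.4244, -0.2284, -0.0183]
tool_rot: [0.001, 0.705, 0.709, -0.0]
contact_force: [-0.0, -6.8, -4.6]
gripper_width: 0.005
```

Call:
servo_tool([
  [[0,0,1,0,0],[0,0,1,0,0],[0,0,1,0,0]],
])

```text
time: 24.5
tool_pos: [0.4245, -0.2285, -0.0182]
tool_rot: [0.002, 0.706, 0.708, -0.001]
contact_force: [-0.9, -11.5, -6.8]
gripper_width: -0.002
```

Call:
servo_tool([
  [[0,0,1,0,0],[0,0,1,0,0],[0,0,1,0,0]],
])

```text
time: 24.88
tool_pos: [0.4245, -0.2285, -0.0182]
tool_rot: [0.003, 0.706, 0.708, -0.001]
contact_force: [0.4, -16.1, -9.1]
gripper_width: -0.003
```

```bash
python3 - <<'E'
from h import *
s=state();t=s["tool_pos"];print(t,s["time"],s["contact_force"],s["ft_torque"])
snap("scene","s21.png",(310,120,470,230),5)
E
```

```text
[ 0.42451229 -0.22847554 -0.01817673] 24.875 [  0.35259569 -16.05889625  -9.0912642 ] [-1.43686241  0.40028    -0.96698768]
```

View pics/s21.png

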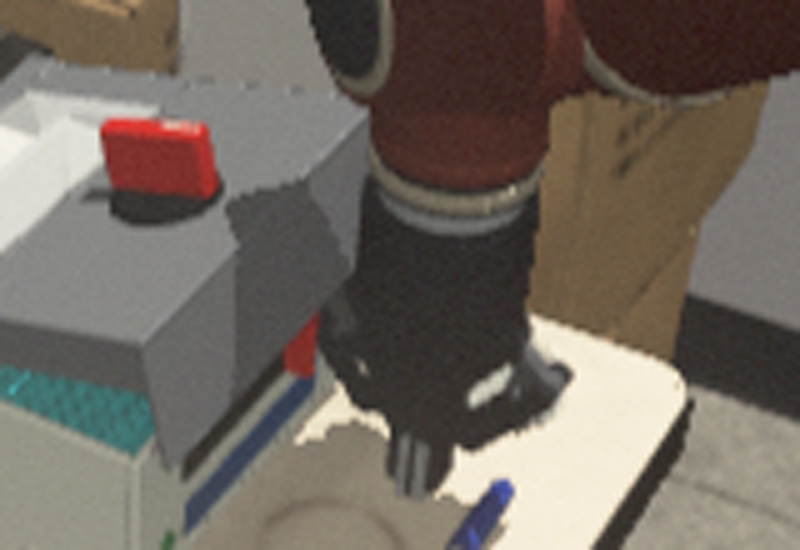

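Call:
servo_tool([
  [[0,0,-8,0,0],[0,0,-18,0,0],[0,0,-28,0,0],[0,0,-38,0,0],[0,0,-38,0,0]],
])

```text
time: 25.55
tool_pos: [0.424, -0.264, -0.0186]
tool_rot: [0.0, 0.705, 0.709, -0.0]
contact_force: [-1.8, 0.4, -1.8]
gripper_width: -0.004
```

Call:
servo_tool([
  [[0,-8,0,0,0],[0,-18,0,0,0],[0,-25,0,2,0],[0,-28,0,30,0],[0,-28,0,80,0]],
])

```text
time: 26.18
tool_pos: [0.3938, -0.2616, 0.0602]
tool_rot: [-0.003, 0.705, 0.709, -0.0]
contact_force: [0.7, -1.1, 0.5]
gripper_width: 0.004
```

```bash
python3 - <<'E'
from h import *
s=state();t=s["tool_pos"];print(t,s["time"],s["contact_force"],s["ft_torque"])
E
```

```text
[ 0.39383657 -0.26155052  0.06021157] 26.175 [ 0.72116516 -1.11060288  0.48048662] [-0.00232544 -0.04079973  0.01065932]
```

```bash
python3 - <<'E'
from h import *
snap("scene","s22.png"); snap("top","t22.png")
for z in(.1,.2,.3,.4): print(z,ray("top",(262,62),z),ray("top",(482,74),z), ray("scene",(166,165),z))
O=np.array([.576,-.186])
for th in(.24,.5,.7,.9,1.0,1.1):
    c,s=np.cos(th),np.sin(th); print(th,-145*c+88*s,88*c+145*s)
E
```

```text
0.1 [0.86010669 0.06112729 0.1       ] [ 0.84549724 -0.44060759  0.1       ] [ 0.91677623 -0.01046329  0.1       ]
0.2 [0.81567464 0.04892025 0.2       ] [ 0.80241978 -0.40629379  0.2       ] [0.79948321 0.0729197  0.2       ]
0.3 [0.77124258 0.03671321 0.3       ] [ 0.75934231 -0.37197999  0.3       ] [0.68219018 0.15630269 0.3       ]
0.4 [0.72681053 0.02450617 0.4       ] [ 0.71626484 -0.33766619  0.4       ] [0.56489716 0.23968568 0.4       ]
0.24 -119.92617522795646 119.94462261891312
0.5 -85.06002407693418 146.74396854396224
0.7 -54.21096067933403 160.7176771305002
0.9 -21.200677352027796 168.28407910380355
1.0 -4.294387687785374 169.5598957135413
1.1 12.654810078697594 169.14152589435895
```

View pics/s22.png

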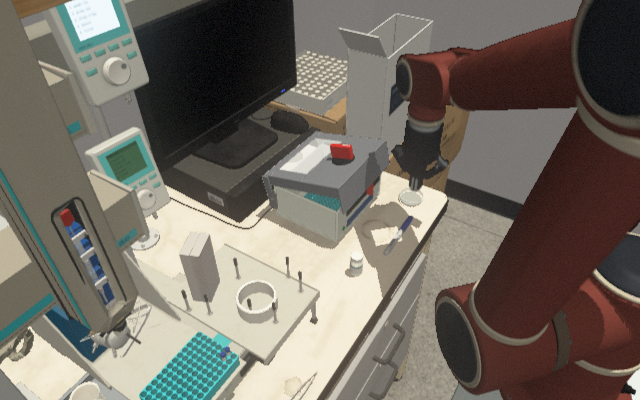

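View pics/t22.png

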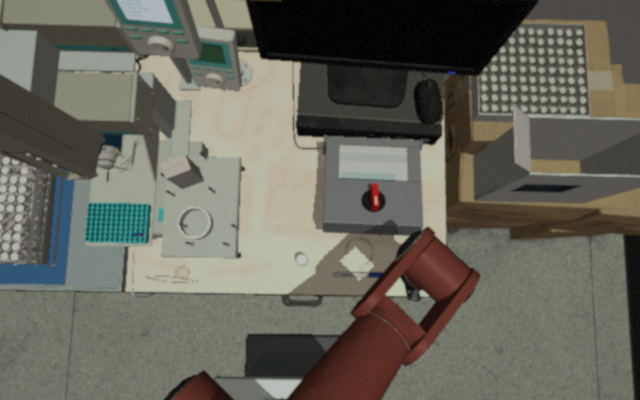

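Call:
servo_tool([
  [[0,0,5,60,-1.5],[0,0,20,110,-3],[40,10,40,150,-4.5],[50,30,60,176,-6],[50,60,78,176,-7.5]],
])

```text
time: 26.9
tool_pos: [0.4575, -0.1853, 0.2408]
tool_rot: [0.003, 0.924, 0.383, 0.002]
contact_force: [1.1, -0.6, 0.1]
gripper_width: 0.587
```

Call:
servo_tool([
  [[50,30,0,0,-1.5],[50,60,0,0,-3],[50,90,0,0,-4.5],[50,90,0,0,-6],[50,90,0,0,-7.1]],
])

```text
time: 27.52
tool_pos: [0.5459, -0.1849, 0.2367]
tool_rot: [-0.0, 1.0, 0.022, -0.0]
contact_force: [-0.0, 0.3, 0.5]
gripper_width: 0.584
```

```bash
python3 - <<'E'
from h import *
s=state();t=s["tool_pos"];print(t,s["time"],s["gripper_width"]*85.4);q=s["tool_rot"];print("toolx deg",np.degrees(2*np.arctan2(q[2],q[1])))
snap("scene","s23.png",(270,60,430,180),5)
E
```

```text
[ 0.5458894  -0.18492863  0.23666656] 27.525 49.8780065562206
toolx deg 2.536150102426493
```

View pics/s23.png

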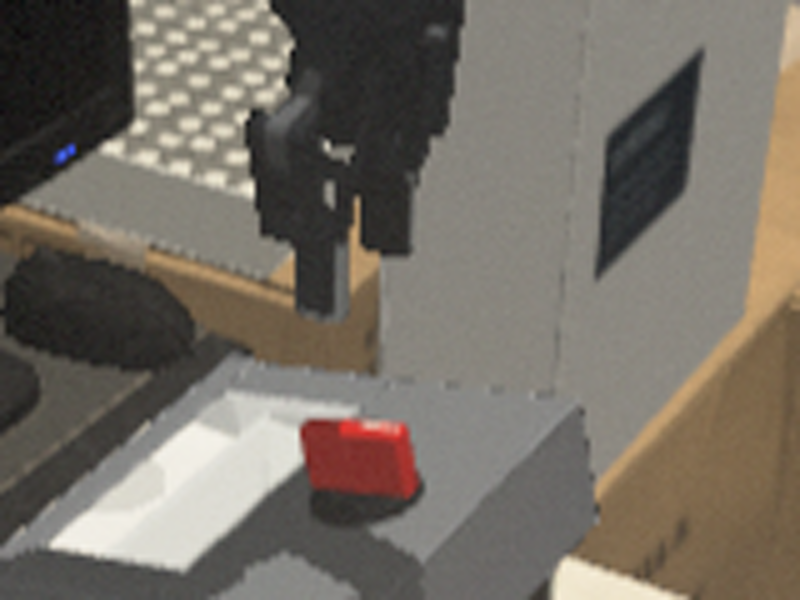

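Call:
servo_tool([
  [[50,0,-1,-40,0],[50,0,-1,-70,0],[50,0,-1,-84,0],[50,0,-1,-84,0]],
])

```text
time: 28.08
tool_pos: [0.5453, -0.1858, 0.1524]
tool_rot: [-0.0, 1.0, 0.024, -0.001]
contact_force: [0.2, -0.2, 1.0]
gripper_width: 0.585
```

Call:
servo_tool([
  [[6,0,0,0,0],[6,0,0,0,0],[6,0,0,0,0],[6,0,0,0,0]],
])

```text
time: 28.58
tool_pos: [0.5462, -0.1863, 0.1546]
tool_rot: [0.0, 1.0, 0.024, 0.0]
contact_force: [-3.7, 1.4, 5.0]
gripper_width: 0.131
```

```bash
python3 - <<'E'
from h import *
s=state();t=s["tool_pos"];print(t,s["time"],s["gripper_width"]*85.4,s["contact_force"])
snap("scene","s24.png",(270,60,430,180),5)
E
```

```text
[ 0.54621346 -0.18625412  0.1545662 ] 28.575 11.219794701205277 [-3.74301686  1.39851468  5.0241858 ]
```

View pics/s24.png

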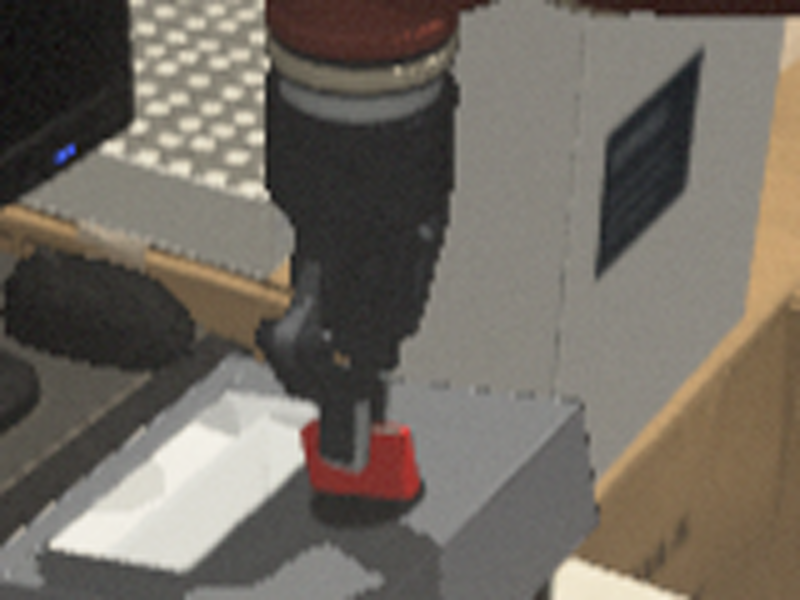

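Call:
servo_tool([
  [[6,1.5,0,1.5,0],[6,3,0,3,0],[6,4.5,0,4.5,0],[6,6,0,6,0],[6,7.4,0,7,0]],
])

```text
time: 29.25
tool_pos: [0.5493, -0.1862, 0.1578]
tool_rot: [-0.001, 1.0, 0.024, -0.006]
contact_force: [-11.4, -1.4, 2.4]
gripper_width: 0.131
```

Call:
servo_tool([
  [[6,3.3,0,2.7,0],[6,6.6,0,5.3,0],[6,9.9,0,8,0],[6,13.2,0,10.6,0]],
])

```text
time: 29.75
tool_pos: [0.562, -0.1862, 0.1676]
tool_rot: [-0.001, 1.0, 0.024, -0.006]
contact_force: [-8.7, -3.1, -2.6]
gripper_width: 0.13
```

Call:
servo_tool([
  [[6,7,0,4.7,0],[6,14.2,0,9.2,0],[6,21.7,0,13.2,0],[6,29.3,0,17,0],[6,37,0,20.2,0]],
])

```text
time: 30.38
tool_pos: [0.5998, -0.1866, 0.1872]
tool_rot: [-0.0, 1.0, 0.023, -0.006]
contact_force: [-8.7, -2.7, -4.9]
gripper_width: 0.129
```

```bash
python3 - <<'E'
from h import *
s=state();t=s["tool_pos"];print(t,s["time"],s["gripper_width"]*85.4,s["contact_force"],s["ft_torque"])
snap("scene","s25.png",(230,60,430,200),4)
E
```

```text
[ 0.59976458 -0.18657978  0.18723475] 30.375 10.990326380938667 [-8.70151447 -2.65065255 -4.94279998] [-0.38791735  1.87486219 -0.01198781]
```

View pics/s25.png

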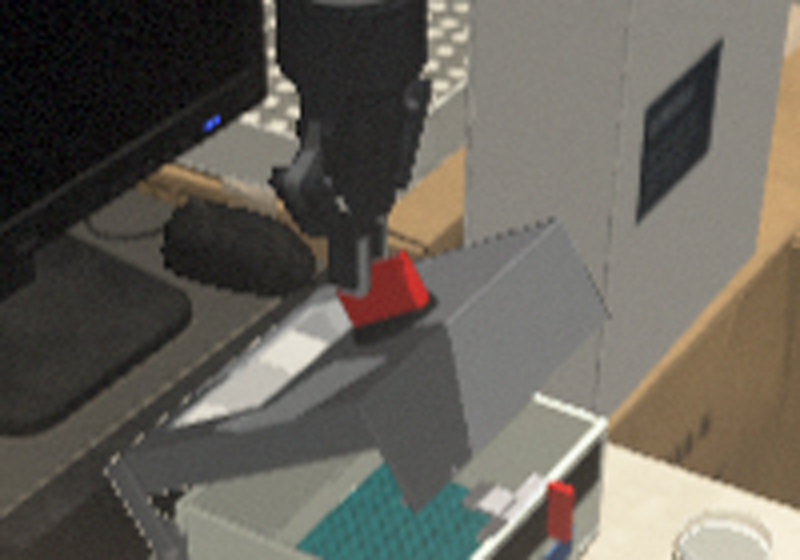

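Call:
servo_tool([
  [[50,0,0,0,0],[50,0,0,0,0],[50,0,0,0,0],[50,-5,0,50,0],[50,-20,0,100,0]],
])

```text
time: 31.05
tool_pos: [0.5835, -0.1858, 0.2919]
tool_rot: [-0.0, 1.0, 0.024, -0.0]
contact_force: [1.2, 0.3, 0.7]
gripper_width: 0.585
```

Call:
servo_tool([
  [[0,-40,0,10,0],[0,-90,0,10,0],[0,-140,0,10,0],[0,-165,0,10,0],[0,-165,0,10,0]],
])

```text
time: 31.68
tool_pos: [0.4181, -0.1862, 0.3022]
tool_rot: [0.001, 1.0, 0.023, 0.001]
contact_force: [0.5, -0.4, -0.9]
gripper_width: -0.003
```

```bash
python3 - <<'E'
from h import *
s=state();t=s["tool_pos"];print(t,s["time"],s["gripper_width"]*85.4,s["contact_force"],s["ft_torque"])
snap("scene","s26.png",(230,60,430,200),4);snap("top","t26.png",(290,120,450,270),4)
E
```

```text
[ 0.41812366 -0.18622684  0.30221083] 31.675 -0.22495412960038594 [ 0.51872028 -0.36686997 -0.86765865] [-0.02014399 -0.00436956  0.00081515]
```

View pics/s26.png

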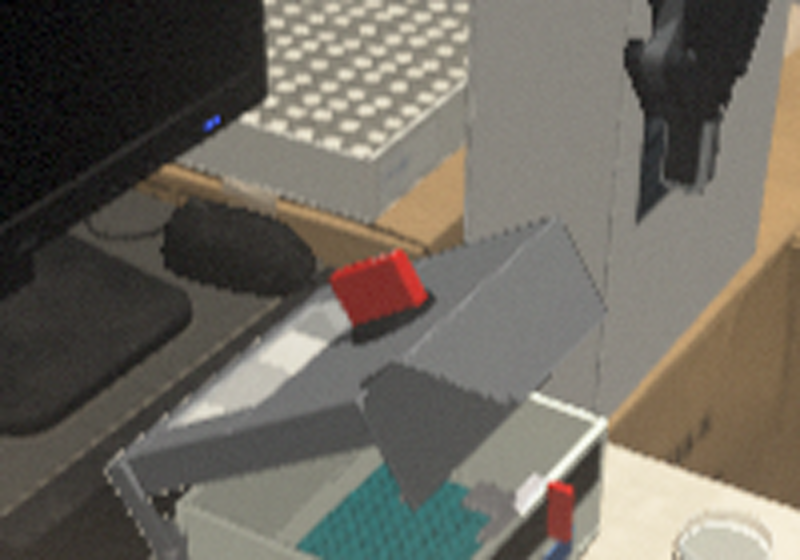

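View pics/t26.png

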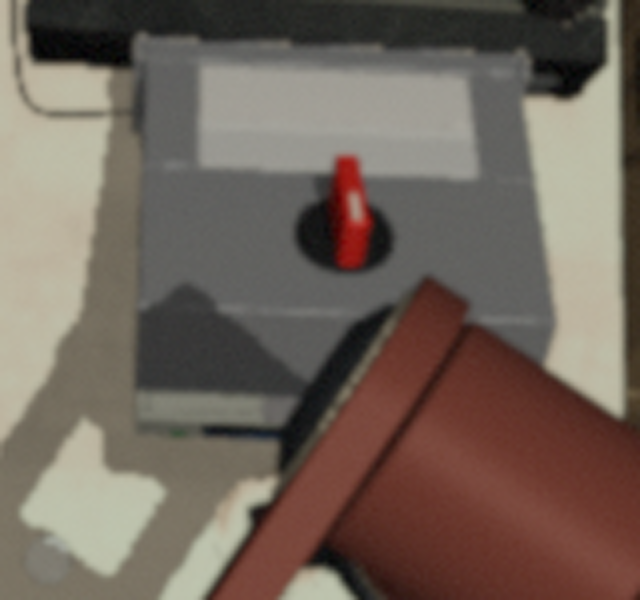

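Call:
servo_tool([
  [[0,5,0,-50,0],[0,15,0,-100,0],[0,22,0,-150,0],[0,22,0,-168,0],[0,22,0,-168,0]],
])

```text
time: 32.4
tool_pos: [0.4405, -0.1857, 0.1324]
tool_rot: [-0.001, 1.0, 0.024, -0.001]
contact_force: [0.1, -0.4, 0.2]
gripper_width: 0.002
```

Call:
servo_tool([
  [[0,8,0,0,0],[0,16,0,0,0],[0,24,0,0,0],[0,32,0,3,0],[0,40,0,6,0]],
])

```text
time: 33.02
tool_pos: [0.4813, -0.1861, 0.1396]
tool_rot: [0.0, 1.0, 0.024, 0.0]
contact_force: [-0.7, -0.3, -0.1]
gripper_width: 0.001
```

```bash
python3 - <<'E'
from h import *
s=state();t=s["tool_pos"];print(t,s["time"],s["contact_force"],s["ft_torque"])
snap("scene","s27.png",(230,60,430,200),4)
E
```

```text
[ 0.48129109 -0.18614921  0.13960168] 33.025 [-0.74848839 -0.33032033 -0.06962521] [ 0.00812043  0.01976292 -0.01561515]
```

View pics/s27.png

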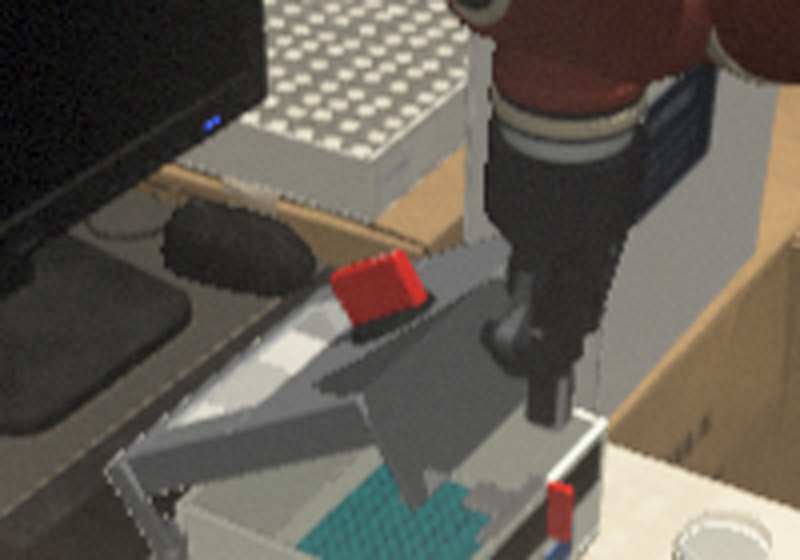

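Call:
servo_tool([
  [[0,0,0,-9,0],[0,4,0,-8,0],[0,8.5,0,-3,0],[0,14,0,5,0],[0,20,0,13,0]],
])

```text
time: 33.7
tool_pos: [0.4987, -0.1858, 0.1515]
tool_rot: [-0.001, 1.0, 0.024, -0.003]
contact_force: [-6.9, 0.2, -1.2]
gripper_width: -0.002
```

```bash
python3 - <<'E'
from h import *
s=state();t=s["tool_pos"];print(t,s["time"],s["contact_force"],s["ft_torque"])
snap("scene","s28.png",(230,60,430,200),4)
E
```

```text
[ 0.49869116 -0.18583823  0.15150151] 33.7 [-6.86182006  0.21018258 -1.24702724] [-0.0511385   1.15600647 -0.01370409]
```

View pics/s28.png

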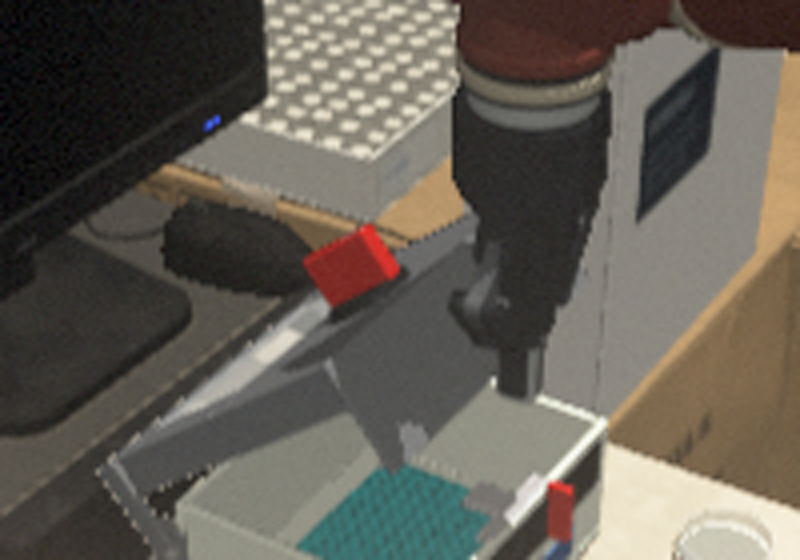

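Call:
servo_tool([
  [[0,6.3,0,5,0],[0,13,0,11,0],[0,20,0,17,0],[0,27.5,0,23,0],[0,35,0,29,0]],
])

```text
time: 34.38
tool_pos: [0.5338, -0.1872, 0.1845]
tool_rot: [0.001, 1.0, 0.024, -0.003]
contact_force: [-12.5, -0.6, 9.6]
gripper_width: 0.003
```

Call:
servo_tool([
  [[0,8,0,5,0],[0,16,0,10,0],[0,22,0,13,0],[0,22,0,13,0]],
])

```text
time: 34.88
tool_pos: [0.5582, -0.1869, 0.1962]
tool_rot: [0.001, 1.0, 0.024, 0.001]
contact_force: [-2.6, 0.1, 2.3]
gripper_width: 0.002
```

```bash
python3 - <<'E'
from h import *
s=state();t=s["tool_pos"];print(t,s["time"],s["contact_force"],s["ft_torque"])
snap("scene","s29.png",(230,40,430,190),4)
E
```

```text
[ 0.55824819 -0.18691634  0.19622263] 34.875 [-2.64462402  0.12816854  2.34211915] [-0.1089471   0.45752882  0.02137514]
```

View pics/s29.png

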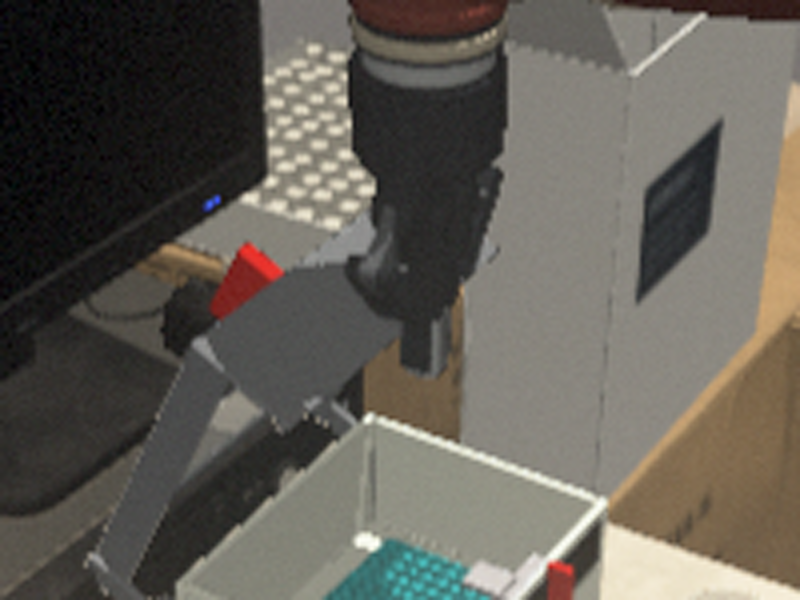

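```bash
python3 - <<'E'
from h import *
O=np.array([.576,-.186,0]);yaw=-.025;c,s=np.cos(yaw),np.sin(yaw)
for th in(.8,.9,1.0,1.1,1.2):
    r=[]
    for a,b in((-.197,-.006),(-.197,.06)):
        x=.09+a*np.cos(th)+b*np.sin(th);z=.06-a*np.sin(th)+b*np.cos(th);y=.103
        u=proj("scene",O+[c*x-s*y,s*x+c*y,z]);r.append(((u-[230,40])*4).round())
    print(th,r)
E
```

```text
0.8 [array([368., 517.]), array([287., 410.])]
0.9 [array([344., 486.]), array([255., 384.])]
1.0 [array([317., 456.]), array([223., 361.])]
1.1 [array([289., 428.]), array([190., 341.])]
1.2 [array([259., 402.]), array([157., 325.])]
```

Call:
servo_tool([
  [[0,-15,0,0,0],[0,-45,0,0,0],[0,-90,0,10,0],[0,-130,0,40,0],[0,-150,0,80,0]],
])

```text
time: 35.55
tool_pos: [0.405, -0.1852, 0.2731]
tool_rot: [-0.001, 1.0, 0.024, -0.001]
contact_force: [0.5, -0.7, 0.1]
gripper_width: -0.003
```

Call:
servo_tool([
  [[0,0,0,20,0],[0,0,-40,20,0],[0,0,-80,20,0],[0,0,-80,20,0],[0,0,-80,20,0]],
])

```text
time: 36.17
tool_pos: [0.4078, -0.2655, 0.2932]
tool_rot: [-0.001, 1.0, 0.024, -0.0]
contact_force: [-0.2, -0.2, 0.7]
gripper_width: -0.002
```

```bash
python3 - <<'E'
from h import *
s=state();t=s["tool_pos"];print(t,s["time"],s["contact_force"],s["joint_vel"].round(3))
snap("scene","s30.png",(180,60,450,280),2.9);snap("top","t30.png",(290,100,450,290),3)
E
```

```text
[ 0.40780455 -0.26554368  0.29320707] 36.175 [-0.18501382 -0.1559002   0.6562494 ] [ 0.014 -0.016  0.004 -0.005  0.004 -0.002]
```

View pics/s30.png

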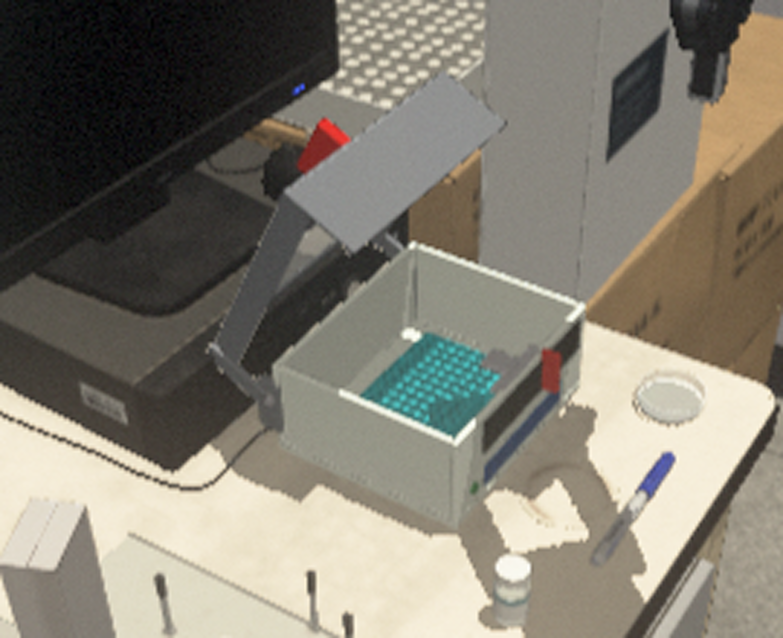

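View pics/t30.png

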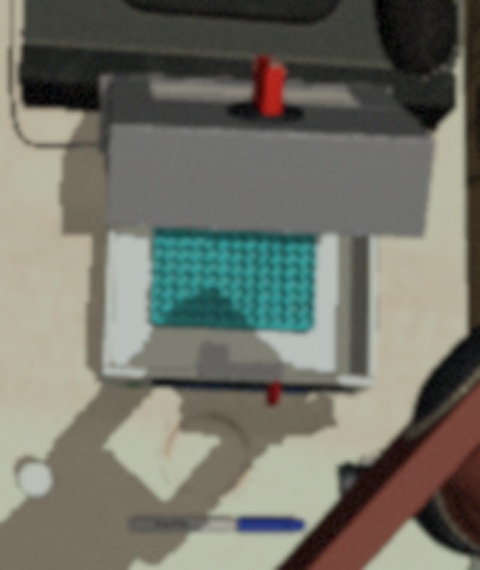

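```bash
python3 -c "
from plant import *
print(job_done(), state()['time'])"
```

```text
the job is handed in; nothing more can be done
the job is handed in; nothing more can be done
```

The hood is open and stands by itself at about 1.08 rad, estimated from the last scene picture. I handed the job in at about 36 s of the 72 s allowed.

**What I did**
- Gripped the red knob and turned it clockwise by about 65°, to roughly 1.18 rad, with the hood still down.
- Raised the hood by the knob to about 0.22 rad and let go. It stayed there.
- Reached the paddle with a knuckle of the closed gripper, worked in under the raised front edge, because straight-down fingertips cannot get there. In doing so I nudged the hood up against the safety catch, with about 16 N upward at the wrist.
- Pushed the paddle left about 18 mm to its stop. The drag was about 6.5 N and the wrist read 16 N sideways at the stop (18 N counting all axes).
- Swung the hood part-way by the knob, then pushed the front panel the rest of the way.

**Last checks**
- The final pictures show the arm clear of everything and contact force near zero. The vial, dish and pen show no visible movement; I judged this by eye and did not re-measure their positions.

**What disagreed or failed**
- **Fingertip height:** Touching the bench and gripping the knob showed the fingertips about 19 mm behind the reported TCP, not 19 mm ahead of it. I worked from what I saw and felt instead.
- **First try under the front edge:** It jammed against the front panel at about 18 N sideways (22 N in all), so I raised the hood slightly before trying again.
- **Knob grip:** It slid along the knob bar during the swing, which is why I finished by pushing the front panel.
- **Scene camera:** It placed things about 5 mm differently from the top camera.

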